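Load the weighing pan and slide it under the gauge bridge

ROBOT

A 7-joint arm with a two-finger parallel gripper is mounted at the origin on the work surface. World frame = base frame: x ahead of the robot, y to its left, z up, the work surface at z = 0. Lengths are in m, angles in rad, forces in N, time in s.
With the tool pointing down it reaches from about 0.425 to 0.925 m from the base axis. Payload 6.8 kg.
Tool frame: the origin (TCP) lies at the very end of the fingers, on their centre line; the grasp point (between the pads) lies bot.grip_depth behind it (bot.grip_depth is the distance from the TCP to the grasp point, in m); z points along the fingers, y is the line along which they close (so a half turn about z gives the same grasp; the last joint's range is limited). The gripper opens to 85 mm and grips with 20 to 120 N. Pads are 22 mm wide; open, the fingers measure 114 mm over their backs; the gripper's body (76 mm by 85 mm) begins 54 mm behind the grasp point. The pads swing forward as they close: fully open they stand 13 mm farther back than shut.
Start: joints at [-1.219, 0.477, 0.022, 1.555, -0.011, 1.109, -0.083], TCP at [0.3, 0.605, 0.231] pointing down, gripper open.
Joint ranges: [-2.96, 2.96], [-0.34, 2.1], [-1.41, 1.46], [0.24, 2.44], [-1.37, 4.51], [0.17, 1.92], [-2.96, 2.96]. Speed limits (rad/s): [2.39, 2.39, 3.14, 3.14, 3.14, 3.14, 3.14].

INTERFACE

Orientations are given as a unit quaternion [w, x, y, z].
In Python, from station import bot gives the robot as it stands.
- The arm moves only by the tool send_rows, never from a script. Its arguments are lists of equal length, an entry for each row: "slide": the shift along the tool's x, y, z in mm, a list of three; "roll": the turn about the tool's z in degrees; "claw": the opening, from 0 (shut) to 1 (fully open). A call has exactly 8 rows; each row is the pose to reach, as a shift and turn from the pose commanded when the call began, along the tool's axes at that moment; what a row does not reach only later rows make up. A row lasts 1/12 s, in which the tool goes at most 41.7 mm and 7.16 degrees, less where a joint would pass 70% of its speed; a pose out of reach is approached as far as the arm can. A call with a gripper value outside its range is refused whole. The fingers move at their own pace and stop on an object; "force" is the grip in N (left out, the last holds). Time passes only in rows, so rows that repeat a pose let the fingers close, or fill a call up. It gives the time, the measured TCP pose, the force, the opening and the grip force at its end, in the units of the state.
- bot.get_obs(): the state, without advancing time (a new reading comes with each control period).
- bot.read_camera(name): name is "side" or "top"; returns the picture (420x560x3 uint8, red, green, blue); there is no depth.
- bot.camera_model(name): a dict with "camera_matrix" (3x3 intrinsics, pixels), "camera_from_world" (4x4, takes a point from world to camera coordinates). Camera axes: x right, y down, z forward; pixel columns grow to the right and rows downward; lengths in m; the calibration is good to about 2 mm. A picture is of the moment at which its call begins. camera_model takes no time and is no camera call.
- bot.hand_in(): hands the job in; it is judged then, once.
The state is a dict: "t": time; "q": joint angles; "joint_vel": joint speeds; "joint_torque": joint torques, N m; "eef_pos": TCP position; "tool_rot": TCP orientation; "contact_force": force on the tool from outside, world axes, zero at the start; "torque": the same for the moment, N m; "gripper_width": opening from 0.0 (shut) to 1.0 (fully open); "grasp_force": force on a finger pad.
Only numpy, scipy, OpenCV 4.12 (cv2) and the standard library are available. Lean on these libraries where they do the work, as an engineer would, in place of code of your own. Each camera call takes 0.05 s, during which the arm holds its last target. There are 200 camera calls.

TASK

Set the brass weight upright in the round aluminium pan (set it down, do not drop it) while the pan is still out in the open, then push the loaded pan along the bench under the gauge bridge until it stands wholly inside the yellow ring. Slide the pan, never lift it off the bench; the brass weight must still stand upright in it at the end, and the other loose things on the bench must stay where they are.

Things in the scene. Friction and masses are not known exactly. Their poses are not given: they have to be found in the camera images.
- brass_weight: brass weight about 0.35 kg standing on a 3 mm thick green mat among two others of the same shape. Round body 40 mm across and 36 mm high, thin neck, then a round knob 24 mm across from 50 to 70 mm above the origin (best gripped at 60 mm). Origin: centre of its underside, z up
- pan: loose open round aluminium pan (about 0.3 kg): outer diameter 110 mm, height 30 mm, upright wall 4 mm thick, floor 6 mm thick (inner diameter 102 mm). Origin: centre of its underside. It slides on the bench with ordinary friction (a few newtons to push when loaded)
- ring (a point): centre of the yellow ring painted flat on the bench under the gauge bridge: inner diameter 136 mm, outer 148 mm. Its frame is the bridge's: x points straight in under the bridge, away from the robot (the bridge, and so this axis, is turned by up to 0.2 rad either way from world x), y along the bridge
- shelf_edge (a point): middle of the lower front edge (robot side) of the bridge's fixed grey shelf: 80 mm before the ring centre, 140 mm above the bench; same axes as the ring. The shelf is 18 mm thick, 380 mm long along y and reaches 50 mm beyond the ring centre. A vertical gripper strikes it before the pan is home: the tool must lean back 40 to 45 degrees, fingers pointing in under the shelf
- bridge: the fixed gauge bridge; its origin is the ring's centre on the bench, same axes as the ring. Shelf on two posts 310 mm apart inside (their feet, 8 mm high, 300 mm apart inside, from 55 mm before to 25 mm beyond the ring centre). Two round teal gauges on the shelf reach 275 mm above the bench
- steel_weight: bright steel weight, same shape and size as the brass one; a bystander
- black_weight: black weight, same shape and size as the brass one; a bystander
- spare_gauge: spare pressure gauge lying on its back, dial up: teal case 90 mm across, 36 mm high, brass stem sticking out 30 mm along its +x; origin under the case's centre; a bystander
- screwdriver: screwdriver lying on the bench along its x axis; a bystander
- jar: jar with red cap, 64 mm across, 90 mm high, origin under its centre; a bystander
- adaptor: small brass pipe adaptor, 36 mm across, 45 mm high, origin under its centre; a bystander
- wrench: wrench lying on the bench along its x axis; a bystander
There are look-alikes about, which are no part of the job. What is shaped like the brass_weight but turquoise is not meant. Leave any purple look-alike of the pan alone.

How it is judged:
On the way:
1. the brass weight stands upright in the pan, let go, while the pan is still out in the open (more than 80 mm from the ring centre) (horizontal distance between brass_weight and pan below 0.035 m and z of brass_weight in the frame of pan between 0.002 and 0.011 m and angle between brass_weight's own z axis and vertical below 0.15 rad and contact force between the fingers and brass_weight below 0.1 N and horizontal distance between pan and ring above 0.08 m), for 0.2 s.
At the end, for the whole second after the job is handed in: The pan stands flat on the bench wholly inside the yellow ring (centres within 13 mm), at rest, with the brass weight standing upright (within 0.15 rad) on its floor (horizontal distance between brass_weight and pan below 0.035 m and z of brass_weight in the frame of pan between 0.002 and 0.011 m and angle between brass_weight's own z axis and vertical below 0.15 rad and horizontal distance between pan and ring below 0.013 m and height (world z) of pan below 0.004 m and angle between pan's own z axis and vertical below 0.05 rad and linear speed of pan below 0.01 m/s and linear speed of brass_weight below 0.02 m/s); the robot touches nothing.
It fails at once if the pan is lifted off the bench (more than 12 mm) (height (world z) of pan above 0.012 m).
It fails at once if the brass weight is dropped (faster than 0.6 m/s while not held) (contact force between the fingers and brass_weight below 0.05 N and linear speed of brass_weight above 0.6 m/s).
It fails at once if another loose thing is moved by more than 30 mm (distance of any of steel_weight, black_weight, spare_gauge, screwdriver, jar, adaptor, wrench from where it was at the start of the episode above 0.03 m).
It also fails if it takes over 64 s, if anything falls off the work surface, if the arm or the gripper's body presses on something with over 40 N, if the wrist force passes 120 N, or if a joint passes its speed limit or range.

## Working session

There is one attempt and no reset: what is moved stays moved. The work goes in short steps, Python scripts to look and compute and a tool call to move; the robot and the scene stay as the last step left them, time stands still between calls to the robot, and variables do not carry over. Pictures are saved under pics/ and viewed, at most 10 in all, crops included, and the job is handed in when it is done.

Besides the shell and the picture viewer there is one more tool, called after "Call:" as name([rows], argument=value, ...), one row to a line, values as JSON. send_rows: Moves the arm, as the interface text tells. Its arguments: {"type":"object","properties":{"slide":{"type":"array","items":{"type":"array","items":{"type":"number"}}},"roll":{"type":"array","items":{"type":"number"}},"claw":{"type":"array","items":{"type":"number"}},"force":{"type":"number"}},"required":["slide","roll","claw"]}

```bash
ls; mkdir -p pics; python3 - <<'E'
from station import bot
import cv2,numpy as np
o=bot.get_obs();print({k:np.round(v,3) for k,v in o.items()},bot.grip_depth)
for n in("side","top"):
    im=bot.read_camera(n);cv2.imwrite(f"pics/{n}0.png",im[:,:,::-1])
    m=bot.camera_model(n);print(n,np.round(m["camera_matrix"],1).tolist(),np.round(m["camera_from_world"],4).tolist())
E
```

```text
pics
{'t': np.float64(0.0), 'q': array([-1.219,  0.478,  0.022,  1.556, -0.012,  1.109, -0.083]), 'joint_vel': array([-0.   ,  0.001,  0.001,  0.001, -0.002,  0.002, -0.002]), 'joint_torque': array([-0.0000e+00, -5.9644e+01,  1.6080e+00, -2.8120e+01,  1.2000e-02,
        9.0000e-03,  0.0000e+00]), 'eef_pos': array([0.299, 0.604, 0.23 ]), 'tool_rot': array([-0.   ,  0.228,  0.974, -0.001]), 'contact_force': array([-0.39 , -0.008, -0.098]), 'torque': array([ 0.014,  0.016, -0.051]), 'grasp_force': np.float64(0.0), 'gripper_width': np.float64(0.997)} 0.0187
side [[503.8, 0.0, 283.6], [0.0, 503.8, 210.8], [0.0, 0.0, 1.0]] [[0.9492, -0.3147, -0.0057, -0.4176], [-0.2312, -0.6848, -0.6911, 0.2115], [0.2135, 0.6573, -0.7228, 1.335], [0.0, 0.0, 0.0, 1.0]]
top [[436.8, 0.0, 271.8], [0.0, 436.8, 205.7], [0.0, 0.0, 1.0]] [[0.0259, -0.9997, 0.0038, 0.0597], [-0.9918, -0.0262, -0.125, 0.4392], [0.125, -0.0005, -0.9922, 1.41], [0.0, 0.0, 0.0, 1.0]]
```

View pics/top0.png

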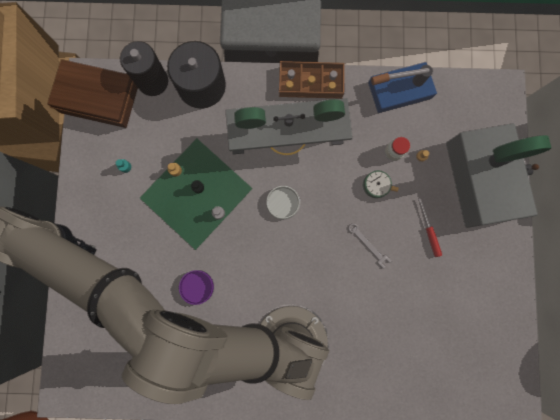

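View pics/side0.png

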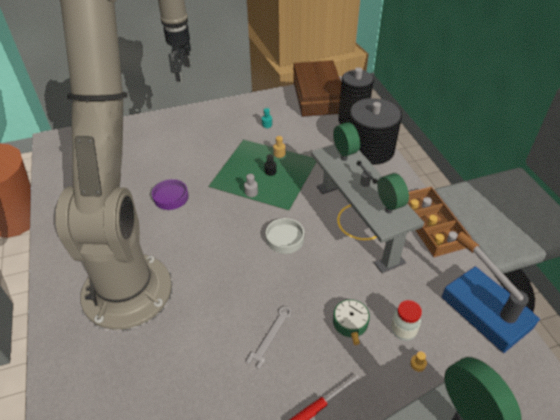

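The top view shows weights at (174,169) brass-yellow, (197,187) black and (218,213) steel on the mat. The turquoise look-alike is at (123,165). The pan is at (282,203), silver, with a purple look-alike at (196,288). In the side view, brass is at (279,150), the pan at (285,236) and the ring arc around (358,222). The brass-coloured weight at top (174,169) fits because it is on the mat and yellow; the small adaptor at (424,155) has a different shape. I'll confirm this in one crop.

```bash
cat > h.py <<'E'
import cv2,numpy as np
from station import bot
C={n:bot.camera_model(n) for n in("side","top")}
def ray(n,uv):
    m=C[n];T=np.array(m["camera_from_world"]);R=T[:3,:3];K=np.array(m["camera_matrix"])
    d=R.T@np.linalg.solve(K,[uv[0],uv[1],1.]);return -R.T@T[:3,3],d/np.linalg.norm(d)
def plane(n,uv,z):
    c,d=ray(n,uv);return c+d*(z-c[2])/d[2]
def tri(a,b):
    (c,d),(e,f)=ray("side",a),ray("top",b)
    s,t=np.linalg.lstsq(np.c_[d,-f],e-c,rcond=None)[0]
    p,q=c+s*d,e+t*f;return (p+q)/2,np.linalg.norm(p-q)
def proj(n,p):
    m=C[n];x=np.array(m["camera_from_world"])@np.r_[p,1];u=np.array(m["camera_matrix"])@x[:3];return u[:2]/u[2]
def blobs(im,lo,hi,roi,amin=8):
    x0,y0,x1,y1=roi;h=cv2.cvtColor(im,cv2.COLOR_RGB2HSV)[y0:y1,x0:x1]
    m=cv2.inRange(h,np.array(lo),np.array(hi));k,l,s,c=cv2.connectedComponentsWithStats(m)
    return m,[(s[i].tolist(),np.round(c[i]+[x0,y0],1).tolist(),l==i) for i in range(1,k) if s[i,4]>=amin]
E
python3 - <<'E'
from h import *
im={n:cv2.imread(f"pics/{n}0.png")[:,:,::-1].copy() for n in C}
for n,r in(("side",(260,130,300,165)),("top",(155,155,192,185))):
    for b in blobs(im[n],(8,110,90),(30,255,255),r)[1]:print(n,"brass",b[0],b[1])
for n,r in(("side",(330,195,400,245)),("top",(250,140,330,165))):
    m,bs=blobs(im[n],(18,80,70),(35,255,255),r,4)
    for b in bs:print(n,"ring",b[0],b[1])
for n,r in(("side",(255,210,315,260)),("top",(255,175,310,230))):
    m,bs=blobs(im[n],(0,0,165),(180,40,255),r)
    for b in bs:print(n,"pan",b[0],b[1])
    print(cv2.cvtColor(im[n],cv2.COLOR_RGB2HSV)[236 if n=="side" else 203,r[0]:r[2]:2].tolist())
a=cv2.resize(im["side"][120:270,230:430],(800,600),interpolation=3)
b=cv2.resize(im["top"][90:240,150:360],(800,571),interpolation=3)
c=np.zeros((600,800,3),np.uint8);
c[:300]=cv2.resize(im["side"][125:275,215:435],(800,545))[:300] if 0 else cv2.resize(im["side"][125:245,215:535-0],(800,300))
c[300:]=cv2.resize(im["top"][95:230,150:510],(800,300))
c[:, :]=0
c[:, :400]=cv2.resize(im["side"][125:275,240:340],(400,600),interpolation=2)
c[:, 400:]=cv2.resize(im["top"][90:240,155:255],(400,600),interpolation=2)
cv2.imwrite("pics/c1.png",c[:,:,::-1])
d=np.zeros((600,800,3),np.uint8)
d[:300]=cv2.resize(im["top"][95:170,170:370],(800,300),interpolation=2)
d[300:]=cv2.resize(im["side"][135:285,250:450][20:150-20+20-25],(800,300),interpolation=2) if 0 else cv2.resize(im["side"][140:275,300:430],(800,300)) 
d[300:]=0; d[300:,:400]=cv2.resize(im["side"][140:275,300:430],(400,300),interpolation=2);d[300:,400:]=cv2.resize(im["top"][170:235,240:327],(400,300),interpolation=2)
cv2.imwrite("pics/c2.png",d[:,:,::-1])
E
```

```text
side brass [14, 6, 11, 22, 177] [279.0, 147.5]
top brass [13, 8, 13, 12, 133] [173.9, 168.7]
side ring [7, 9, 40, 37, 217] [350.4, 226.5]
top ring [21, 4, 34, 11, 75] [286.9, 150.9]
side pan [11, 8, 39, 35, 764] [283.5, 234.6]
[[20, 16, 148], [14, 19, 149], [17, 24, 148], [17, 21, 111], [10, 23, 102], [19, 19, 110], [33, 17, 181], [30, 15, 193], [30, 15, 193], [30, 16, 192], [30, 16, 190], [30, 13, 192], [30, 13, 191], [30, 15, 192], [28, 16, 191], [33, 16, 194], [30, 15, 193], [30, 13, 192], [30, 17, 194], [30, 13, 192], [30, 16, 188], [33, 21, 149], [30, 15, 139], [27, 17, 148], [30, 15, 169], [16, 23, 146], [18, 21, 146], [14, 19, 149], [18, 21, 145], [14, 23, 147]]
[[9, 21, 123], [8, 19, 105], [9, 21, 87], [13, 21, 86], [9, 20, 88], [9, 20, 90], [25, 10, 150], [23, 13, 157], [23, 13, 159], [23, 13, 158], [23, 14, 159], [23, 13, 157], [23, 13, 159], [23, 13, 158], [23, 13, 159], [23, 13, 158], [23, 13, 159], [23, 15, 158], [26, 14, 130], [25, 13, 114], [20, 13, 115], [26, 15, 117], [17, 17, 139], [9, 21, 124], [7, 19, 122], [7, 19, 121], [9, 21, 123], [6, 20, 125]]
```

View pics/c1.png

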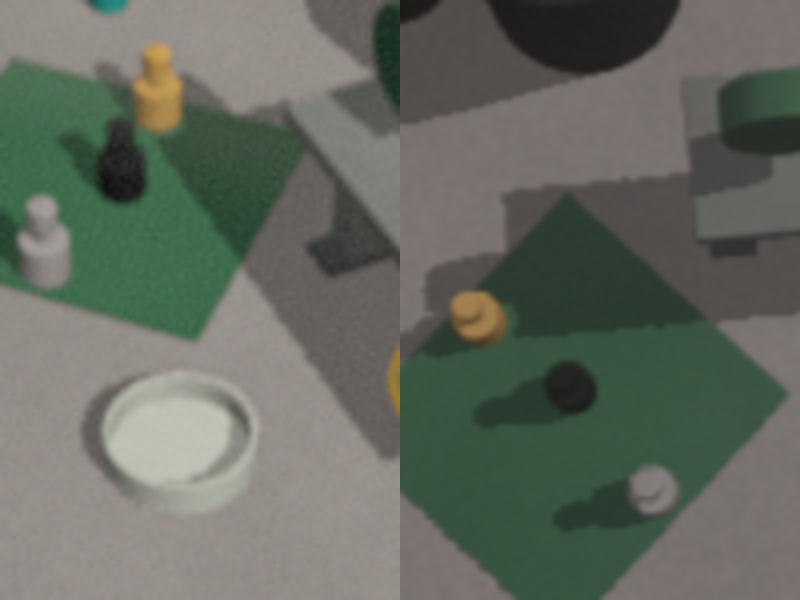

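View pics/c2.png

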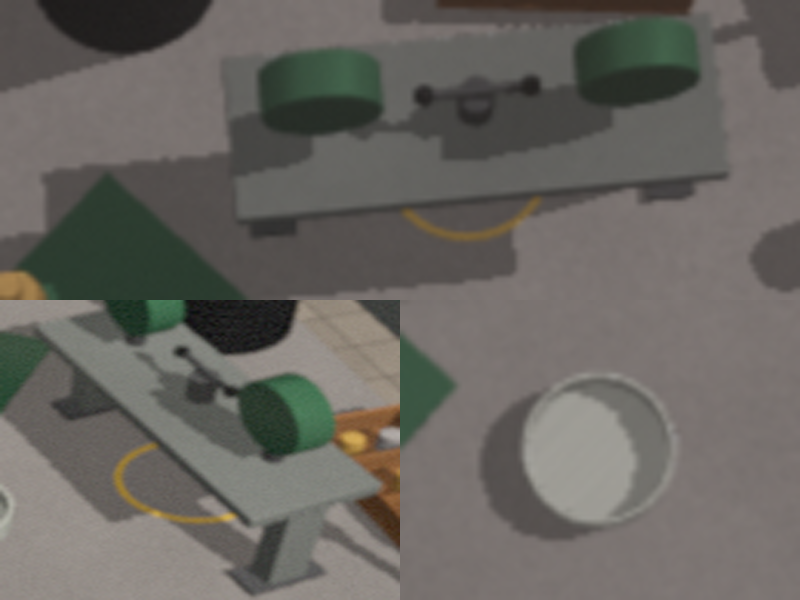

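The crop confirms the brass weight: yellow, at the mat's edge, knob at side (279.5,139) and top (171.8,166), with the black and steel weights beside it. Pan and ring arc are clear. Next I'll compute positions.

```bash
cat >> h.py <<'E'
from scipy.optimize import least_squares
def ringfit(im):
    P=[]
    for n,r in(("side",(330,195,400,245)),("top",(250,140,330,165))):
        m,_=blobs(im[n],(18,80,70),(35,255,255),r,4)
        ys,xs=np.nonzero(m);P.append(np.array([plane(n,(x+r[0],y+r[1]),0)[:2] for x,y in zip(xs,ys)]))
    f=lambda Q:least_squares(lambda c:np.hypot(*(Q-c).T)-.071,Q.mean(0)+[.03,0],loss="soft_l1",f_scale=.003).x
    return [f(p) for p in P]+[f(np.vstack(P))]
def panmask(im,n,r):
    x0,y0,x1,y1=r;h=cv2.cvtColor(im,cv2.COLOR_RGB2HSV)[y0:y1,x0:x1]
    m=(((h[...,0]>=20)&(h[...,0]<=45)&(h[...,1]<30))*255).astype(np.uint8)
    m=cv2.morphologyEx(cv2.medianBlur(m,3),cv2.MORPH_CLOSE,np.ones((5,5)))
    c=max(cv2.findContours(m,0,1)[0],key=cv2.contourArea);h=cv2.convexHull(c)[:,0]+[x0,y0]
    return h
E
python3 - <<'E'
from h import *
im={n:cv2.imread(f"pics/{n}0.png")[:,:,::-1].copy() for n in C}
print("knob",tri((279.5,138.8),(171.8,166)))
for n,uv in(("side",(279.5,138.8)),("top",(171.8,166))):print(plane(n,uv,.063))
print("ring",ringfit(im))
for n,r in(("side",(250,205,320,262)),("top",(255,175,310,230))):
    h=panmask(im[n],n,r);print(n,h.min(0),h.max(0),cv2.fitEllipse(h))
print("rim",tri((284.8,232.5),(283.4,202.1)),plane("side",(284.8,232.5),.03),plane("top",(283.4,202.1),.03))
a,b=plane("top",(229,150),.14),plane("top",(352,139.2),.14);print(a,b,np.linalg.norm(a-b),(a+b)/2, np.arctan2(*(a-b)[[0,1]]))
o=[plane("side",(uv[0]/400*130+300,(uv[1]-300)/300*135+140),.14) for uv in((38,328),(248,523))];print("side edge",o,np.linalg.norm(o[0]-o[1]))
print("others",plane("top",(197,187),.05),plane("top",(218,213),.05))
E
```

```text
knob (array([0.55521915, 0.396887  , 0.07001676]), np.float64(0.005069186942898816))
[0.56053005 0.40549474 0.063     ]
[0.55416214 0.39886368 0.063     ]
ring [array([0.69605374, 0.03100619]), array([0.69173511, 0.02871599]), array([0.69420026, 0.03060452])]
side [264 218] [304 253] ((284.43359375, 235.1590118408203), (36.619266510009766, 40.925994873046875), 96.10740661621094)
top [267 186] [298 218] ((282.5025329589844, 202.02423095703125), (32.1691780090332, 32.62273025512695), 5.9591264724731445)
rim (array([0.4523012 , 0.03309548, 0.03179687]), np.float64(0.004908262555791951)) [0.45528461 0.03448471 0.03      ] [0.45009844 0.03344237 0.03      ]
[0.59264522 0.20756776 0.14      ] [ 0.63707517 -0.17125022  0.14      ] 0.38141457739520057 [0.6148602  0.01815877 0.14      ] -0.1167523593947827
side edge [array([0.60358443, 0.21757436, 0.14      ]), array([ 0.6452355 , -0.15900645,  0.14      ])] 0.37887718380607127
others [0.48952499 0.31621226 0.05      ] [0.40628666 0.24440877 0.05      ]
```

Measured so far (the two views agree within about 5 mm):
- **Brass knob:** (0.556,0.401), height about 0.063–0.07.
- **Pan:** (0.4525,0.034), rim height 0.032.
- **Ring:** (0.695,0.031).
- **Bridge:** yaw about +0.117, and shelf length 0.380, which matches the text.

The moves offer only slide and roll, so I'll first see what the tool does at the edge of reach, in free air straight up. I need to know whether it can lean at all.

Call:
send_rows([
  [0,0,-40],
  [0,0,-80],
  [0,0,-120],
  [0,0,-160],
  [0,0,-200],
  [0,0,-240],
  [0,0,-280],
  [0,0,-320],
], roll=[0,0,0,0,0,0,0,0], claw=[1,1,1,1,1,1,1,1])

```text
t: 0.77
eef_pos: [0.2993, 0.6043, 0.5531]
tool_rot: [-0.0, 0.228, 0.974, -0.0]
contact_force: [1.0, 1.3, 0.2]
gripper_width: 0.999
grasp_force: 0.0
```

Call:
send_rows([
  [0,0,-40],
  [0,0,-80],
  [0,0,-120],
  [0,0,-160],
  [0,0,-200],
  [0,0,-240],
  [0,0,-280],
  [0,0,-320],
], roll=[0,0,0,0,0,0,0,0], claw=[1,1,1,1,1,1,1,1])

```text
t: 1.43
eef_pos: [0.2306, 0.5396, 0.7728]
tool_rot: [0.026, 0.224, 0.966, 0.129]
contact_force: [0.2, -0.7, 0.8]
gripper_width: 0.997
grasp_force: 0.0
```

The tool does lean outward, by about 15°, at the edge of reach. Next I'll check whether that lean stays when coming back.

Call:
send_rows([
  [0,0,30],
  [0,0,60],
  [0,0,90],
  [0,0,120],
  [0,0,120],
  [0,0,120],
  [0,0,120],
  [0,0,120],
], roll=[0,0,0,0,0,0,0,0], claw=[1,1,1,1,1,1,1,1])

```text
t: 2.1
eef_pos: [0.2463, 0.5683, 0.6523]
tool_rot: [0.026, 0.226, 0.966, 0.124]
contact_force: [0.1, 0.1, 0.2]
gripper_width: 1.002
grasp_force: 0.0
```

The lean is kept: each call re-bases on the pose actually reached. I'll fit the arm's planar lengths from the known poses to plan where a lean is feasible.

```bash
cat >> h.py <<'E'
from scipy.spatial.transform import Rotation as Rn
def tool(o):
    w,x,y,z=o["tool_rot"];return Rn.from_quat([x,y,z,w]).as_matrix()
def shift(o,p): return np.round(tool(o).T@(np.array(p)-o["eef_pos"])*1000).astype(int)
E
python3 - <<'E'
from h import *
o=bot.get_obs();R=tool(o);print(np.round(o["q"],3),np.round(R,3).tolist(),np.round(o["eef_pos"],4))
D=[((-1.219,0.4775,0.022,1.5555,-0.0115,1.109,-.083),(.2992,.6042,.2303)),(o["q"],o["eef_pos"])]
def fk(v,q):
    h,a,b,c=v;s2,s4,s6=q[1],q[1]+q[3],q[1]+q[3]+q[5]
    return np.array([a*np.sin(s2)+b*np.sin(s4)+c*np.sin(s6),h+a*np.cos(s2)+b*np.cos(s4)+c*np.cos(s6)])
res=lambda v:np.concatenate([fk(v,q)-[np.hypot(p[0],p[1]),p[2]] for q,p in D])
f=least_squares(res,[.36,.45,.45,.3]);print(f.x,f.cost)
v=f.x
# min radius at low TCP z for each lean
lo,hi=(-.34,.24,.17),(2.1,2.44,1.92)
for lean in (0,15,25,30,35,40,45):
  for z in(.015,.03,.08,.15):
    rs=[]
    for q2 in np.arange(-.34,2.1,.005):
      for q4 in np.arange(.24,2.44,.01):
        q6=np.pi-np.radians(lean)-q2-q4
        if .17<=q6<=1.92:
          r,zz=fk(v,(0,q2,0,q4,0,q6))
          if abs(zz-z)<.004:rs.append(r)
    print(lean,z,round(min(rs),3),round(max(rs),3)) if rs else print(lean,z,None)
E
```

```text
[-1.959  0.181  0.884  1.142 -0.148  1.627 -0.019] [[-0.896, 0.431, 0.106], [0.444, 0.867, 0.228], [0.006, 0.252, -0.968]] [0.2463 0.5683 0.6523]
[0.19708156 0.38588646 0.55516356 0.06194587] 1.0343387358570412e-18
0 0.015 0.343 0.927
0 0.03 0.348 0.929
0 0.08 0.36 0.933
0 0.15 0.364 0.934
15 0.015 0.358 0.943
15 0.03 0.363 0.945
15 0.08 0.375 0.949
15 0.15 0.38 0.95
25 0.015 0.536 0.953
25 0.03 0.509 0.954
25 0.08 0.385 0.959
25 0.15 0.39 0.961
30 0.015 0.628 0.957
30 0.03 0.61 0.959
30 0.08 0.51 0.963
30 0.15 0.395 0.965
35 0.015 0.706 0.961
35 0.03 0.692 0.963
35 0.08 0.625 0.968
35 0.15 0.4 0.97
40 0.015 0.779 0.965
40 0.03 0.767 0.967
40 0.08 0.719 0.972
40 0.15 0.601 0.974
45 0.015 0.837 0.968
45 0.03 0.827 0.97
45 0.08 0.791 0.976
45 0.15 0.714 0.978
```

Call:
send_rows([
  [-3,-33,22],
  [-6,-66,44],
  [-9,-99,66],
  [-12,-132,88],
  [-15,-165,110],
  [-18,-198,132],
  [-20,-231,154],
  [-22,-264,176],
], roll=[0,0,0,0,0,0,0,0], claw=[1,1,1,1,1,1,1,1])

```text
t: 2.77
eef_pos: [0.1723, 0.3758, 0.4231]
tool_rot: [0.025, 0.225, 0.966, 0.122]
contact_force: [-0.1, -0.6, 0.7]
gripper_width: 0.997
grasp_force: 0.0
```

Call:
send_rows([
  [0,-30,10],
  [0,-60,20],
  [0,-90,30],
  [0,-110,40],
  [0,-110,40],
  [0,-110,40],
  [0,-110,40],
  [0,-110,40],
], roll=[0,0,0,0,0,0,0,0], claw=[1,1,1,1,1,1,1,1])

```text
t: 3.43
eef_pos: [0.1509, 0.3164, 0.3585]
tool_rot: [0.027, 0.24, 0.964, 0.112]
contact_force: [0.6, -1.8, -0.3]
gripper_width: 1.002
grasp_force: 0.0
```

```bash
python3 -c "
from h import *
o=bot.get_obs();print(np.round(o['q'],3),np.round(tool(o),3).tolist(),o['eef_pos'])"
```

```text
[-0.942 -0.337 -0.294  2.163 -0.074  1.075 -0.121] [[-0.884, 0.456, 0.105], [0.468, 0.86, 0.203], [0.002, 0.228, -0.974]] [0.15091736 0.31641611 0.35849125]
```

Call:
send_rows([
  [0,-30,10],
  [0,-60,20],
  [0,-90,30],
  [0,-120,40],
  [0,-150,50],
  [0,-150,50],
  [0,-150,50],
  [0,-150,50],
], roll=[0,0,0,0,0,0,0,0], claw=[1,1,1,1,1,1,1,1])

```text
t: 4.1
eef_pos: [0.1144, 0.2811, 0.2678]
tool_rot: [0.014, 0.233, 0.968, 0.091]
contact_force: [0.4, -0.3, -0.2]
gripper_width: 0.999
grasp_force: 0.0
```

```bash
python3 -c "
from h import *
o=bot.get_obs();print(np.round(o['q'],3),np.round(tool(o),3).tolist(),o['eef_pos'])
print(shift(o,(.30,.35,.30)))"
```

```text
[-0.963 -0.337 -0.349  2.359 -0.114  0.919 -0.145] [[-0.891, 0.449, 0.07], [0.454, 0.875, 0.17], [0.015, 0.184, -0.983]] [0.11440076 0.28106279 0.26776897]
[-134  149   -7]
```

Leaned now by 10.6°, which is fine for picking because the weight keeps its own attitude. Heading to above the brass weight, turning so that the closing axis is level.

Call:
send_rows([
  [-28,24,5],
  [-56,48,15],
  [-84,72,25],
  [-112,96,36],
  [-140,120,46],
  [-168,144,56],
  [-196,168,66],
  [-224,192,76],
], roll=[-7,-14,-21,-28,-35,-42,-49,-56], claw=[1,1,1,1,1,1,1,1])

```text
t: 4.77
eef_pos: [0.3974, 0.3651, 0.2243]
tool_rot: [0.051, -0.232, 0.968, 0.078]
contact_force: [0.3, 0.2, 1.3]
gripper_width: 1.006
grasp_force: 0.0
```

```bash
python3 -c "
from h import *
o=bot.get_obs();R=tool(o);print(np.round(o['q'],3),np.round(R,3).tolist(),o['eef_pos'],np.degrees(np.arctan2(R[1,1],R[0,1])))
print(shift(o,(.557,.404,.15)),shift(o,(.557,.404,.20)))"
```

```text
[-0.914  0.179  0.114  2.015 -0.137  0.783  1.326] [[-0.887, -0.457, 0.062], [-0.441, 0.88, 0.174], [-0.135, 0.127, -0.983]] [0.3973547  0.36505574 0.22425786] 117.45620871171144
[-149  -48   90] [-156  -42   41]
```

Call:
send_rows([
  [-26,-7,7],
  [-52,-14,14],
  [-78,-21,21],
  [-104,-28,28],
  [-130,-35,35],
  [-153,-43,60],
  [-149,-48,85],
  [-149,-48,90],
], roll=[-7,-14,-21,-28,-35,-40,-40,-40], claw=[1,1,1,1,1,1,1,1])

```text
t: 5.43
eef_pos: [0.5551, 0.4, 0.1445]
tool_rot: [0.071, -0.546, 0.833, 0.055]
contact_force: [-1.3, -1.4, -0.8]
gripper_width: 0.998
grasp_force: 0.0
```

```bash
python3 - <<'E'
from h import *
o=bot.get_obs();R=tool(o);print(np.round(o['q'],3),np.round(R,3).tolist(),o['eef_pos'],np.degrees(np.arctan2(R[1,1],R[0,1])))
print(shift(o,(.557,.404,.045)))
im={n:bot.read_camera(n) for n in C}
c=np.hstack([cv2.resize(im["side"][90:190,230:330],(400,400)),cv2.resize(im["top"][120:220,120:220],(400,400))])
cv2.imwrite("pics/above.png",c[:,:,::-1])
E
```

```text
[-0.676  0.51   0.01   1.733 -0.149  0.753  2.164] [[-0.394, -0.917, 0.058], [-0.902, 0.398, 0.169], [-0.178, 0.014, -0.984]] [0.55507842 0.40003432 0.14445389] 156.5561037852703
[13 -2 99]
```

View pics/above.png

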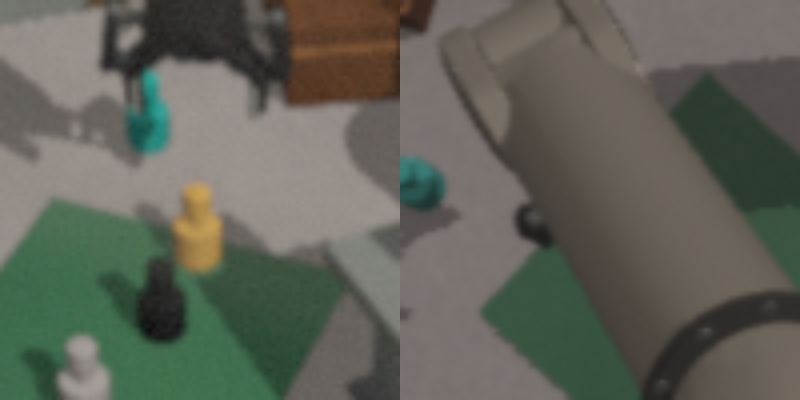

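The side view shows the open fingers centred over the brass knob (tips at 130 and 258 in the crop, knob at 198). Descending, then gripping.

Call:
send_rows([
  [4,-1,20],
  [8,-2,45],
  [12,-2,70],
  [13,-2,90],
  [13,-2,99],
  [13,-2,99],
  [13,-2,99],
  [13,-2,99],
], roll=[0,0,0,0,0,0,0,0], claw=[1,1,1,1,1,1,0,0], force=40)

```text
t: 6.2
eef_pos: [0.5574, 0.4074, 0.0505]
tool_rot: [0.074, -0.547, 0.832, 0.056]
contact_force: [-0.5, -0.3, -0.0]
gripper_width: 0.747
grasp_force: 0.0
```

Call:
send_rows([
  [0,0,0],
  [0,0,0],
  [0,0,0],
  [0,0,0],
  [0,0,0],
  [0,0,0],
  [0,0,0],
  [0,0,0],
], roll=[0,0,0,0,0,0,0,0], claw=[0,0,0,0,0,0,0,0])

```text
t: 6.87
eef_pos: [0.5567, 0.4067, 0.0491]
tool_rot: [0.073, -0.547, 0.832, 0.056]
contact_force: [-1.8, -0.5, 6.4]
gripper_width: 0.268
grasp_force: 39.0
```

```bash
python3 - <<'E'
from h import *
o=bot.get_obs();print(o['eef_pos'],o['gripper_width'],o['grasp_force'],o['contact_force'])
print(shift(o,(.557,.404,.16)))
E
```

```text
[0.55665279 0.40673757 0.04912734] 0.2680338096987257 39.04088795185089 [-1.83490614 -0.54404932  6.37704423]
[ -18    0 -109]
```

Call:
send_rows([
  [-2,0,-12],
  [-6,0,-36],
  [-11,0,-65],
  [-15,0,-92],
  [-18,0,-109],
  [-18,0,-109],
  [-18,0,-109],
  [-18,0,-109],
], roll=[0,0,0,0,0,0,0,0], claw=[0,0,0,0,0,0,0,0])

```text
t: 7.53
eef_pos: [0.5553, 0.403, 0.1565]
tool_rot: [0.071, -0.547, 0.832, 0.055]
contact_force: [0.0, -0.7, -6.0]
gripper_width: 0.263
grasp_force: 39.9
```

```bash
python3 - <<'E'
from h import *
o=bot.get_obs();print(o['eef_pos'],o['gripper_width'],o['grasp_force'],o['contact_force'])
print(shift(o,(.4435,.037,.16)))
print(proj("side",(.4425,.034,.03)))
E
```

```text
[0.55533707 0.40296998 0.15654853] 0.26265283689693203 39.93533670902252 [ 0.02291229 -0.66126301 -6.0282858 ]
[374 -42 -72]
[280.581914   233.70438707]
```

Call:
send_rows([
  [12,-1,-2],
  [35,-4,-7],
  [60,-7,-12],
  [85,-10,-16],
  [110,-12,-21],
  [135,-15,-26],
  [160,-18,-31],
  [185,-21,-36],
], roll=[0,0,0,0,0,0,0,0], claw=[0,0,0,0,0,0,0,0])

```text
t: 8.2
eef_pos: [0.4996, 0.2199, 0.1583]
tool_rot: [0.071, -0.547, 0.832, 0.056]
contact_force: [0.5, 0.1, -4.5]
gripper_width: 0.265
grasp_force: 39.8
```

Call:
send_rows([
  [25,-3,-5],
  [50,-6,-10],
  [75,-8,-14],
  [100,-11,-19],
  [125,-14,-24],
  [150,-17,-29],
  [173,-19,-34],
  [187,-21,-36],
], roll=[0,0,0,0,0,0,0,0], claw=[0,0,0,0,0,0,0,0])

```text
t: 8.87
eef_pos: [0.4429, 0.0359, 0.1598]
tool_rot: [0.071, -0.546, 0.833, 0.056]
contact_force: [0.5, -0.6, -4.3]
gripper_width: 0.26
grasp_force: 39.8
```

```bash
python3 - <<'E'
from h import *
o=bot.get_obs();print(np.round(o['q'],3),o['tool_rot'],o['eef_pos'],o['gripper_width'],o['grasp_force'],o['contact_force'])
print(shift(o,(.4435,.037,.065)),shift(o,(.4435,.037,.053)))
im={n:bot.read_camera(n) for n in C}
c=np.hstack([cv2.resize(im["side"][170:270,230:330],(400,400)),cv2.resize(im["top"][150:250,230:330],(400,400))])
cv2.imwrite("pics/overpan.png",c[:,:,::-1])
E
```

```text
[-0.163  0.168  0.069  2.207 -0.273  0.711  2.839] [ 0.07108602 -0.54597442  0.8329071   0.05589693] [0.44288769 0.03586091 0.1597855 ] 0.26027486567817554 39.778257608413696 [ 0.46506373 -0.57563334 -4.27008711]
[16 -2 93] [ 18  -2 105]
```

View pics/overpan.png

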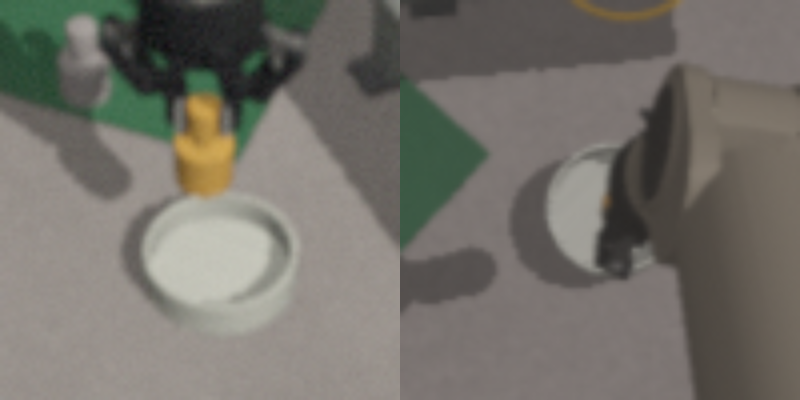

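The weight hangs upright in the fingers over the silver pan, slightly rearward as intended. Lowering gently.

Call:
send_rows([
  [2,0,12],
  [5,-1,30],
  [9,-1,50],
  [12,-2,70],
  [15,-2,84],
  [16,-2,90],
  [16,-2,93],
  [16,-2,93],
], roll=[0,0,0,0,0,0,0,0], claw=[0,0,0,0,0,0,0,0])

```text
t: 9.63
eef_pos: [0.4463, 0.0401, 0.0662]
tool_rot: [0.072, -0.547, 0.832, 0.056]
contact_force: [0.4, -0.2, -3.6]
gripper_width: 0.26
grasp_force: 39.7
```

Call:
send_rows([
  [0,0,2],
  [1,0,4],
  [1,0,6],
  [1,0,8],
  [2,0,9],
  [2,0,10],
  [2,0,10],
  [2,0,10],
], roll=[0,0,0,0,0,0,0,0], claw=[0,0,0,0,0,0,0,0])

```text
t: 10.3
eef_pos: [0.4466, 0.0398, 0.0565]
tool_rot: [0.073, -0.547, 0.832, 0.056]
contact_force: [1.8, -0.3, -3.0]
gripper_width: 0.264
grasp_force: 39.7
```

Call:
send_rows([
  [0,0,1],
  [0,0,1],
  [0,0,2],
  [0,0,2],
  [0,0,3],
  [0,0,3],
  [0,0,3],
  [0,0,3],
], roll=[0,0,0,0,0,0,0,0], claw=[0,0,0,0,0,0,0,0])

```text
t: 10.97
eef_pos: [0.4468, 0.0404, 0.0536]
tool_rot: [0.073, -0.547, 0.832, 0.056]
contact_force: [-0.3, 0.1, -4.1]
gripper_width: 0.265
grasp_force: 39.7
```

Call:
send_rows([
  [0,0,1],
  [0,0,1],
  [0,0,2],
  [0,0,2],
  [0,0,2],
  [0,0,2],
  [0,0,2],
  [0,0,2],
], roll=[0,0,0,0,0,0,0,0], claw=[0,0,0,0,0,0,0,0])

```text
t: 11.63
eef_pos: [0.447, 0.0408, 0.0521]
tool_rot: [0.073, -0.547, 0.832, 0.056]
contact_force: [-1.9, -0.4, 4.8]
gripper_width: 0.268
grasp_force: 40.8
```

Contact: the force flips to +4.8 N at the expected height of 0.052. Opening now.

Call:
send_rows([
  [0,0,0],
  [0,0,0],
  [0,0,0],
  [0,0,0],
  [0,0,0],
  [0,0,0],
  [0,0,0],
  [0,0,0],
], roll=[0,0,0,0,0,0,0,0], claw=[0.4,0.5,0.6,0.7,0.8,0.8,0.8,0.8])

```text
t: 12.3
eef_pos: [0.4469, 0.0407, 0.0516]
tool_rot: [0.073, -0.547, 0.832, 0.056]
contact_force: [-0.0, 0.2, 0.5]
gripper_width: 0.799
grasp_force: 0.0
```

Call:
send_rows([
  [0,0,-3],
  [-1,0,-10],
  [-4,0,-25],
  [-8,0,-50],
  [-13,0,-80],
  [-19,0,-110],
  [-19,0,-110],
  [-19,0,-110],
], roll=[0,0,0,0,0,0,0,0], claw=[0.8,0.8,0.8,0.8,0.8,0.8,0.8,0.8])

```text
t: 12.97
eef_pos: [0.4491, 0.039, 0.1654]
tool_rot: [0.075, -0.547, 0.832, 0.054]
contact_force: [-0.4, -0.6, -0.1]
gripper_width: 0.8
grasp_force: 0.0
```

```bash
python3 - <<'E'
from h import *
o=bot.get_obs();R=tool(o);print(np.round(o['q'],3),np.round(R,3).tolist(),o['eef_pos'],o['contact_force'])
im={n:bot.read_camera(n) for n in C}
c=np.hstack([cv2.resize(im["side"][170:270,230:330],(400,400)),cv2.resize(im["top"][150:250,230:330],(400,400))])
cv2.imwrite("pics/placed.png",c[:,:,::-1])
r=(250,205,320,262);h=panmask(im["side"],"side",r);print(cv2.fitEllipse(h),h.min(0),h.max(0))
for b in blobs(im["side"],(8,110,90),(30,255,255),(255,190,310,255))[1]:print(b[0],b[1])
E
```

```text
[-0.103  0.167 -0.003  2.19  -0.253  0.717  2.815] [[-0.39, -0.919, 0.065], [-0.902, 0.395, 0.172], [-0.184, 0.009, -0.983]] [0.44910798 0.03900744 0.16540697] [-0.35574064 -0.64974333 -0.10711464]
((284.56048583984375, 234.94097900390625), (37.093101501464844, 40.21486282348633), 98.54976654052734) [265 218] [304 253]
[21, 30, 12, 23, 215] [281.6, 232.0]
```

View pics/placed.png

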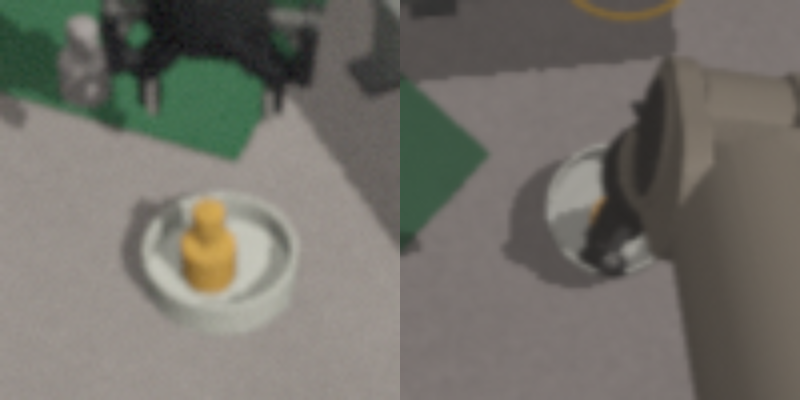

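The weight stands upright in the pan, slightly rear of centre, and the pan hasn't moved. Three near-planar poses are now known, so I'll refit the reach model to choose lean against radius.

```bash
cat > k.py <<'E'
from h import *
D=[((.4775,1.5555,1.109),(.6742,.2303)),((.51,1.733,.753),(.6842,.1445)),((.167,2.19,.717),(.4508,.1654))]
def fk(v,q):
    h,a,b,c=v;s=np.cumsum(q);l=np.array([a,b,c]);return np.array([l@np.sin(s),h+l@np.cos(s)])
f=least_squares(lambda v:np.r_[np.concatenate([fk(v,q)-p for q,p in D]),.02*(v-[.36,.45,.45,.3])],[.36,.45,.45,.3])
v=f.x
E
python3 - <<'E'
from k import *
print(np.round(v,3),[np.round(fk(v,q)-p,4) for q,p in D])
Q2,Q4=np.meshgrid(np.arange(-.34,2.1,.003),np.arange(.24,2.44,.003))
for lean in (0,10,20,25,30,35,40,45):
    Q6=np.pi-np.radians(lean)-Q2-Q4;ok=(Q6>.17)&(Q6<1.92)
    s=[Q2,Q2+Q4,Q2+Q4+Q6];r=sum(l*np.sin(x) for l,x in zip(v[1:],s));z=v[0]+sum(l*np.cos(x) for l,x in zip(v[1:],s))
    print(lean,[(zz,*np.round([r[ok&(abs(z-zz)<.003)].min(),r[ok&(abs(z-zz)<.003)].max()],3)) for zz in(.02,.05,.1,.2) if (ok&(abs(z-zz)<.003)).any()], "zmax",round(z[ok].max(),2))
E
```

```text
[0.301 0.543 0.475 0.338] [array([0.    , 0.0028]), array([ 0.0012, -0.0001]), array([-0.0023, -0.0026])]
0 [(0.02, np.float64(0.351), np.float64(1.009)), (0.05, np.float64(0.345), np.float64(1.006)), (0.1, np.float64(0.327), np.float64(1.001)), (0.2, np.float64(0.263), np.float64(0.982))] zmax 0.67
10 [(0.02, np.float64(0.427), np.float64(1.068)), (0.05, np.float64(0.404), np.float64(1.066)), (0.1, np.float64(0.388), np.float64(1.06)), (0.2, np.float64(0.327), np.float64(1.042))] zmax 0.75
20 [(0.02, np.float64(0.654), np.float64(1.125)), (0.05, np.float64(0.602), np.float64(1.124)), (0.1, np.float64(0.461), np.float64(1.119)), (0.2, np.float64(0.396), np.float64(1.103))] zmax 0.83
25 [(0.02, np.float64(0.76), np.float64(1.153)), (0.05, np.float64(0.72), np.float64(1.151)), (0.1, np.float64(0.63), np.float64(1.147)), (0.2, np.float64(0.431), np.float64(1.132))] zmax 0.87
30 [(0.02, np.float64(0.861), np.float64(1.179)), (0.05, np.float64(0.829), np.float64(1.178)), (0.1, np.float64(0.762), np.float64(1.175)), (0.2, np.float64(0.467), np.float64(1.161))] zmax 0.91
35 [(0.02, np.float64(0.955), np.float64(1.204)), (0.05, np.float64(0.93), np.float64(1.204)), (0.1, np.float64(0.877), np.float64(1.201)), (0.2, np.float64(0.697), np.float64(1.189))] zmax 0.96
40 [(0.02, np.float64(1.04), np.float64(1.227)), (0.05, np.float64(1.02), np.float64(1.227)), (0.1, np.float64(0.979), np.float64(1.226)), (0.2, np.float64(0.855), np.float64(1.215))] zmax 1.0
45 [(0.02, np.float64(1.116), np.float64(1.248)), (0.05, np.float64(1.1), np.float64(1.249)), (0.1, np.float64(1.069), np.float64(1.248)), (0.2, np.float64(0.977), np.float64(1.24))] zmax 1.03
```

The model shows a strong lean at close radius only works with the wrist flipped (q5 near π), and each phase has its own reach limits. The plan is:
- **a)** Tow the pan forward with closed fingers against the inside of its front wall.
- **b)** Push it from behind up to the shelf.
- **c)** Lean the tool and finish.

First I turn and close.

Call:
send_rows([
  [0,-5,0],
  [0,-12,0],
  [-1,-18,5],
  [-1,-24,10],
  [-2,-30,20],
  [-2,-36,30],
  [-2,-38,40],
  [-2,-38,46],
], roll=[7,14,21,28,35,42,49,56], claw=[0.6,0.3,0,0,0,0,0,0])

```text
t: 13.73
eef_pos: [0.4851, 0.0334, 0.1155]
tool_rot: [0.036, -0.089, 0.992, 0.083]
contact_force: [-0.9, 0.0, -0.1]
gripper_width: -0.003
grasp_force: 0.0
```

```bash
cat > s.py <<'E'
from h import *
import sys
def rep(*P):
    o=bot.get_obs();R=tool(o);print("q",np.round(o['q'],3),"z",np.round(R[:,2],3),"lean",round(np.degrees(np.arccos(-R[2,2])),1),"yaz",round(np.degrees(np.arctan2(R[1,1],R[0,1])),1),np.round(o['eef_pos'],4),np.round(o['contact_force'],1))
    print(np.round(R,3).tolist())
    for p in P:print(p,shift(o,p))
if __name__=="__main__":rep(*[tuple(map(float,a.split(","))) for a in sys.argv[1:]])
E
python3 s.py .4875,.034,.12 .4875,.034,.05 .4875,.034,.014
```

```text
q [-0.216  0.309  0.154  2.157 -0.364  0.641  1.968] z [ 0.056  0.171 -0.984] lean 10.4 yaz 100.7 [0.4851 0.0334 0.1155] [-0.9  0.  -0.1]
[[-0.981, -0.183, 0.056], [-0.171, 0.97, 0.171], [-0.086, 0.158, -0.984]]
(0.4875, 0.034, 0.12) [-3  1 -4]
(0.4875, 0.034, 0.05) [  3 -10  65]
(0.4875, 0.034, 0.014) [  6 -16 100]
```

Call:
send_rows([
  [0,-2,10],
  [1,-5,25],
  [2,-8,45],
  [4,-11,65],
  [5,-13,80],
  [5,-15,90],
  [6,-16,98],
  [6,-16,99],
], roll=[5,10,10,10,10,10,10,10], claw=[0,0,0,0,0,0,0,0])

```text
t: 14.4
eef_pos: [0.488, 0.0339, 0.0157]
tool_rot: [0.029, -0.006, 0.996, 0.086]
contact_force: [0.3, -0.3, 0.3]
gripper_width: 0.002
grasp_force: 0.0
```

```bash
python3 s.py .5675,.033,.014; python3 - <<'E'
from h import *
im=bot.read_camera("side")
h=panmask(im,"side",(250,205,320,262));print(cv2.fitEllipse(h),h.min(0),h.max(0))
cv2.imwrite("pics/t1.png",cv2.resize(im[180:270,230:350],(800,600))[:,:,::-1])
E
```

```text
q [-0.153  0.502  0.082  2.195 -0.521  0.425  1.973] z [ 0.057  0.172 -0.983] lean 10.4 yaz 90.9 [0.488  0.0339 0.0157] [ 0.3 -0.3  0.3]
[[-0.998, -0.016, 0.057], [-0.006, 0.985, 0.172], [-0.059, 0.171, -0.983]]
(0.5675, 0.033, 0.014) [-79  -2   6]
((284.99322509765625, 235.08412170410156), (36.44163513183594, 42.19263458251953), 90.28689575195312) [265 217] [306 253]
```

View pics/t1.png

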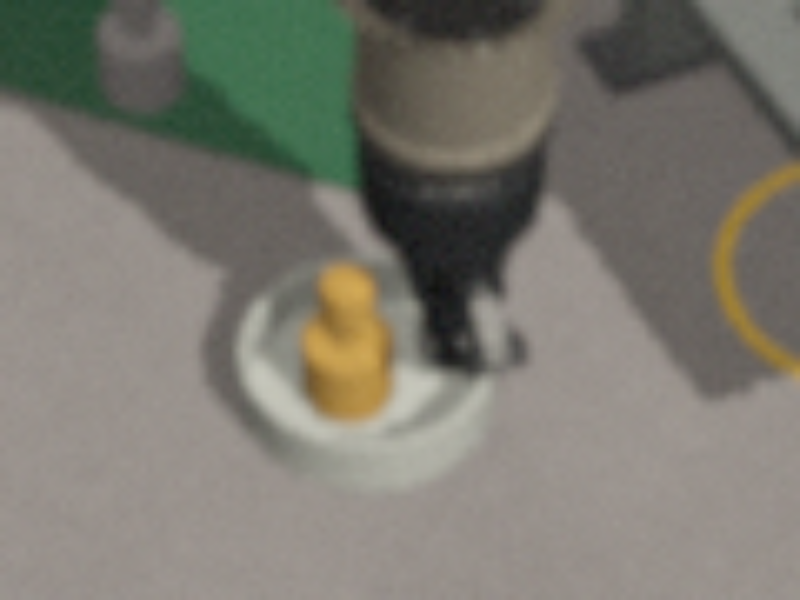

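The closed fingers stand inside the pan ahead of the weight (tip near crop (470,365)), with no contact force. Towing forward slowly.

Call:
send_rows([
  [-4,0,0],
  [-9,0,1],
  [-14,0,1],
  [-19,0,1],
  [-25,0,1],
  [-31,0,1],
  [-37,0,2],
  [-43,0,2],
], roll=[0,0,0,0,0,0,0,0], claw=[0,0,0,0,0,0,0,0])

```text
t: 15.12
eef_pos: [0.5326, 0.0349, 0.0181]
tool_rot: [0.03, -0.006, 0.996, 0.086]
contact_force: [-3.4, 0.5, 0.6]
gripper_width: -0.002
grasp_force: 1.7
```

Call:
send_rows([
  [-6,0,0],
  [-12,0,1],
  [-18,0,1],
  [-24,0,1],
  [-29,0,1],
  [-33,0,2],
  [-36,0,2],
  [-37,0,2],
], roll=[0,0,0,0,0,0,0,0], claw=[0,0,0,0,0,0,0,0])

```text
t: 15.78
eef_pos: [0.5699, 0.0353, 0.0185]
tool_rot: [0.031, -0.006, 0.996, 0.086]
contact_force: [-1.3, 0.3, -1.8]
gripper_width: 0.005
grasp_force: 1.4
```

```bash
cat >> s.py <<'E'
E
cat > p.py <<'E'
from h import *
def seepan():
    out={}
    im={n:bot.read_camera(n) for n in C}
    return im
def sidepan(im,cx):
    x0=int(cx[0])-34;y0=int(cx[1])-30
    r=(x0,y0,x0+68,y0+60);h=panmask(im,"side",r);b=blobs(im,(8,110,90),(30,255,255),r,40)[1]
    return cv2.fitEllipse(h)[0],h.min(0),h.max(0),[(x[0],x[1]) for x in b]
E
python3 s.py .5675,.033,.15; python3 - <<'E'
from p import *
e=proj("side",(.53,.034,.015));print("expect",e,"initial",proj("side",(.4525,.034,.015)))
im=bot.read_camera("side");print(sidepan(im,e))
E
```

```text
q [-0.176  0.583  0.129  2.01  -0.487  0.53   1.932] z [ 0.06   0.172 -0.983] lean 10.5 yaz 91.0 [0.5699 0.0353 0.0185] [-1.3  0.3 -1.8]
[[-0.998, -0.017, 0.06], [-0.006, 0.985, 0.172], [-0.062, 0.171, -0.983]]
(0.5675, 0.033, 0.15) [  -6   20 -130]
expect [309.33511253 229.83624548] initial [283.95206013 236.30950739]
((312.7702331542969, 228.67588806152344), array([291, 212]), array([335, 248]), [([62, 10, 6, 23, 61], [339.4, 219.9]), ([27, 16, 13, 23, 229], [307.9, 226.6])])
```

Call:
send_rows([
  [3,0,-2],
  [0,7,-38],
  [-2,13,-74],
  [-3,19,-110],
  [26,19,-112],
  [56,20,-114],
  [86,20,-116],
  [111,20,-117],
], roll=[0,0,0,0,0,0,0,0], claw=[0,0,0,0,0,0,0,0])

```text
t: 16.5
eef_pos: [0.4502, 0.034, 0.1308]
tool_rot: [0.032, -0.006, 0.996, 0.086]
contact_force: [-0.2, 0.7, 0.5]
gripper_width: 0.001
grasp_force: 0.0
```

```bash
python3 s.py .452,.034,.016; python3 - <<'E'
from p import *
im={n:bot.read_camera(n) for n in C}
e=proj("side",(.53,.034,.015));print(e,sidepan(im["side"],e))
h=panmask(im["top"],"top",(250,140,320,215));print("top",cv2.fitEllipse(h),h.min(0),h.max(0),proj("top",(.53,.034,.03)))
cv2.imwrite("pics/t2.png",np.hstack([cv2.resize(im["side"][180:280,260:360],(400,400)),cv2.resize(im["top"][120:220,230:330],(400,400))])[:,:,::-1])
E
```

```text
q [-0.288  0.228  0.222  2.229 -0.367  0.646  1.798] z [ 0.063  0.172 -0.983] lean 10.6 yaz 91.0 [0.4502 0.034  0.1308] [-0.2  0.7  0.5]
[[-0.998, -0.017, 0.063], [-0.006, 0.985, 0.172], [-0.065, 0.172, -0.983]]
(0.452, 0.034, 0.016) [  6 -20 113]
[309.33511253 229.83624548] ((310.54339599609375, 229.82925415039062), array([291, 213]), array([330, 248]), [([62, 10, 6, 23, 59], [339.4, 219.9]), ([27, 17, 13, 22, 215], [307.9, 227.2])])
top ((281.98681640625, 177.5479278564453), (25.62778663635254, 32.30380630493164), 31.95606803894043) [269 163] [296 193] [283.77772234 178.19082786]
```

View pics/t2.png

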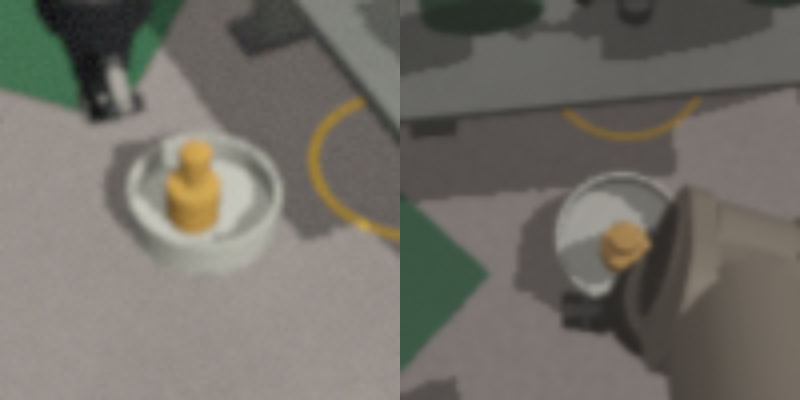

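Pan and weight are intact at about (0.532,0.035), with the weight upright. The side crop shows the pan at (205,200) and the fingers behind it at (110,105). Next, lower behind the pan with the fingers slightly open as a cradle, then push.

Call:
send_rows([
  [1,-4,20],
  [2,-8,45],
  [4,-12,70],
  [5,-16,92],
  [6,-18,108],
  [6,-20,116],
  [6,-20,118],
  [6,-20,118],
], roll=[0,0,0,0,0,0,0,0], claw=[0.35,0.35,0.35,0.35,0.35,0.35,0.35,0.35])

```text
t: 17.27
eef_pos: [0.4536, 0.0345, 0.0103]
tool_rot: [0.031, -0.006, 0.996, 0.086]
contact_force: [-0.6, -0.1, -0.2]
gripper_width: 0.347
grasp_force: 0.0
```

```bash
python3 s.py .565,.034,.012 .565,.033,.15
```

```text
q [-0.15   0.479  0.067  2.275 -0.578  0.367  2.03 ] z [ 0.061  0.172 -0.983] lean 10.5 yaz 91.0 [0.4536 0.0345 0.0103] [-0.6 -0.1 -0.2]
[[-0.998, -0.016, 0.061], [-0.006, 0.985, 0.172], [-0.063, 0.171, -0.983]]
(0.565, 0.034, 0.012) [-111   -2    5]
(0.565, 0.033, 0.15) [-120   21 -131]
```

Call:
send_rows([
  [-6,0,0],
  [-12,0,1],
  [-18,0,1],
  [-24,0,1],
  [-32,-1,2],
  [-40,-1,2],
  [-48,-1,2],
  [-56,-1,3],
], roll=[0,0,0,0,0,0,0,0], claw=[0.35,0.35,0.35,0.35,0.35,0.35,0.35,0.35])

```text
t: 17.93
eef_pos: [0.5094, 0.0348, 0.0107]
tool_rot: [0.03, -0.006, 0.996, 0.086]
contact_force: [-4.5, 0.2, 3.5]
gripper_width: 0.345
grasp_force: 2.5
```

Call:
send_rows([
  [-8,0,0],
  [-17,0,1],
  [-26,-1,1],
  [-35,-1,1],
  [-44,-1,2],
  [-52,-2,2],
  [-57,-2,2],
  [-59,-2,2],
], roll=[0,0,0,0,0,0,0,0], claw=[0.35,0.35,0.35,0.35,0.35,0.35,0.35,0.35])

```text
t: 18.6
eef_pos: [0.5692, 0.0332, 0.012]
tool_rot: [0.031, -0.006, 0.996, 0.086]
contact_force: [-2.6, 0.2, -1.3]
gripper_width: 0.35
grasp_force: 1.4
```

```bash
python3 s.py .55,.033,.15; python3 - <<'E'
from p import *
e=proj("side",(.63,.034,.015));im=bot.read_camera("side");print(e,sidepan(im,e))
cv2.imwrite("pics/t3.png",im[:,:,::-1])
E
```

```text
q [-0.187  0.595  0.147  2.015 -0.521  0.521  1.967] z [ 0.061  0.172 -0.983] lean 10.5 yaz 91.0 [0.5692 0.0332 0.012 ] [-2.6  0.2 -1.3]
[[-0.998, -0.017, 0.061], [-0.006, 0.985, 0.172], [-0.063, 0.171, -0.983]]
(0.55, 0.033, 0.15) [  10   24 -137]
[341.2492302  221.69741177] ((354.9035949707031, 213.658447265625), array([327, 191]), array([374, 239]), [([28, 16, 13, 22, 204], [341.1, 217.9]), ([47, 45, 21, 4, 45], [364.3, 238.1])])
```

Pan at about x 0.63 with the weight upright. Now back off, rise, and go to azimuth −35° to gain an outward lean with a slight right-hand component, so the wrist can flip through q5 > 0.

Call:
send_rows([
  [12,0,-1],
  [16,5,-32],
  [14,12,-72],
  [11,20,-114],
  [8,27,-156],
  [5,34,-198],
  [2,42,-240],
  [0,49,-280],
], roll=[0,0,0,0,0,0,0,0], claw=[0,0,0,0,0,0,0,0])

```text
t: 19.32
eef_pos: [0.5506, 0.0333, 0.2953]
tool_rot: [0.032, -0.006, 0.996, 0.086]
contact_force: [1.1, 0.9, -0.0]
gripper_width: 0.001
grasp_force: 0.0
```

Call:
send_rows([
  [1,-20,-34],
  [2,-48,-64],
  [4,-76,-94],
  [6,-104,-124],
  [8,-134,-150],
  [10,-164,-176],
  [12,-196,-200],
  [14,-228,-222],
], roll=[3,6,9,12,15,18,19,19], claw=[0,0,0,0,0,0,0,0])

```text
t: 19.98
eef_pos: [0.5267, -0.2314, 0.473]
tool_rot: [0.018, 0.159, 0.983, 0.09]
contact_force: [1.0, 0.3, -0.2]
gripper_width: 0.005
grasp_force: 0.0
```

```bash
python3 s.py .57,-.40,.6 .75,-.52,.85
```

```text
q [-0.046  0.206  0.569  1.453 -0.292  1.545  1.778] z [ 0.064  0.171 -0.983] lean 10.5 yaz 71.7 [ 0.5267 -0.2314  0.473 ] [ 1.   0.3 -0.2]
[[-0.949, 0.309, 0.064], [0.316, 0.933, 0.171], [-0.007, 0.183, -0.983]]
(0.57, -0.4, 0.6) [ -95 -121 -151]
(0.75, -0.52, 0.85) [-306 -132 -406]
```

Call:
send_rows([
  [-16,-20,-25],
  [-32,-40,-50],
  [-48,-60,-75],
  [-64,-81,-100],
  [-80,-101,-126],
  [-95,-121,-151],
  [-121,-123,-183],
  [-147,-125,-215],
], roll=[0,0,0,0,0,0,0,0], claw=[0,0,0,0,0,0,0,0])

```text
t: 20.65
eef_pos: [0.5806, -0.3907, 0.5834]
tool_rot: [0.019, 0.158, 0.983, 0.086]
contact_force: [2.8, 0.4, -1.6]
gripper_width: -0.001
grasp_force: 0.0
```

```bash
python3 s.py .75,-.52,.85
```

```text
q [ 0.559  0.503  0.054  0.761 -0.21   1.912  1.791] z [ 0.065  0.164 -0.984] lean 10.1 yaz 71.7 [ 0.5806 -0.3907  0.5834] [ 2.8  0.4 -1.6]
[[-0.949, 0.308, 0.065], [0.315, 0.935, 0.164], [-0.01, 0.176, -0.984]]
(0.75, -0.52, 0.85) [-204  -22 -273]
```

Call:
send_rows([
  [-25,-3,-33],
  [-50,-6,-66],
  [-75,-9,-99],
  [-100,-12,-132],
  [-125,-15,-165],
  [-150,-18,-198],
  [-175,-20,-231],
  [-200,-22,-264],
], roll=[0,0,0,0,0,0,0,0], claw=[0,0,0,0,0,0,0,0])

```text
t: 21.32
eef_pos: [0.5974, -0.4237, 0.7571]
tool_rot: [0.202, 0.193, 0.959, 0.056]
contact_force: [1.6, -1.0, -1.4]
gripper_width: -0.001
grasp_force: 0.0
```

```bash
python3 s.py .75,-.52,.85 .8,-.55,1.0
```

```text
q [ 0.558  0.511  0.333  0.411 -0.52   1.914  1.743] z [ 0.408  0.03  -0.912] lean 24.2 yaz 69.3 [ 0.5974 -0.4237  0.7571] [ 1.6 -1.  -1.4]
[[-0.845, 0.347, 0.408], [0.392, 0.92, 0.03], [-0.365, 0.185, -0.912]]
(0.75, -0.52, 0.85) [-201  -18  -25]
(0.8, -0.55, 1.0) [-309   -1 -143]
```

Call:
send_rows([
  [-32,-10,-22],
  [-64,-20,-44],
  [-96,-30,-66],
  [-128,-40,-88],
  [-160,-50,-110],
  [-192,-60,-132],
  [-224,-70,-154],
  [-256,-80,-175],
], roll=[0,0,0,0,0,0,0,0], claw=[0,0,0,0,0,0,0,0])

```text
t: 21.98
eef_pos: [0.6102, -0.461, 0.7561]
tool_rot: [0.22, 0.194, 0.955, 0.05]
contact_force: [-1.1, -0.0, 0.4]
gripper_width: -0.0
grasp_force: 0.0
```

```bash
python3 s.py .7,-.6,1.0
```

```text
q [ 0.668  0.584  0.107  0.276 -0.393  1.915  1.712] z [ 0.44   0.009 -0.898] lean 26.1 yaz 69.2 [ 0.6102 -0.461   0.7561] [-1.1 -0.   0.4]
[[-0.827, 0.349, 0.44], [0.393, 0.92, 0.009], [-0.402, 0.18, -0.898]]
(0.7, -0.6, 1.0) [-227  -52 -181]
```

Call:
send_rows([
  [-40,-10,0],
  [-80,-20,0],
  [-120,-30,0],
  [-160,-40,0],
  [-200,-50,0],
  [-240,-60,0],
  [-280,-70,0],
  [-320,-80,0],
], roll=[0,0,0,0,0,0,0,0], claw=[0,0,0,0,0,0,0,0])

```text
t: 22.65
eef_pos: [0.6632, -0.5008, 0.71]
tool_rot: [0.23, 0.197, 0.952, 0.043]
contact_force: [-0.4, 0.5, -1.0]
gripper_width: 0.003
grasp_force: 0.0
```

```bash
python3 s.py .7,-.6,1.0
```

```text
q [ 0.561  0.764  1.202  0.242 -1.364  1.915  1.832] z [ 0.454 -0.009 -0.891] lean 27.0 yaz 68.8 [ 0.6632 -0.5008  0.71  ] [-0.4  0.5 -1. ]
[[-0.817, 0.356, 0.454], [0.395, 0.919, -0.009], [-0.42, 0.172, -0.891]]
(0.7, -0.6, 1.0) [-191  -28 -241]
```

Call:
send_rows([
  [22,0,-35],
  [44,0,-70],
  [66,0,-105],
  [88,0,-140],
  [110,0,-175],
  [132,0,-210],
  [154,0,-245],
  [176,0,-280],
], roll=[0,0,0,0,0,0,0,0], claw=[0,0,0,0,0,0,0,0])

```text
t: 23.32
eef_pos: [0.474, -0.4486, 0.8141]
tool_rot: [0.235, 0.194, 0.951, 0.045]
contact_force: [-1.1, -4.5, -0.8]
gripper_width: -0.001
grasp_force: 0.0
```

```bash
python3 s.py .22,-.38,1.0 .22,-.38,1.1
```

```text
q [ 0.928  0.365 -0.235  0.487 -0.239  1.914  1.767] z [ 0.465 -0.006 -0.885] lean 27.7 yaz 69.3 [ 0.474  -0.4486  0.8141] [-1.1 -4.5 -0.8]
[[-0.814, 0.349, 0.465], [0.391, 0.92, -0.006], [-0.43, 0.177, -0.885]]
(0.22, -0.38, 1.0) [ 154    7 -283]
(0.22, -0.38, 1.1) [ 111   25 -372]
```

Call:
send_rows([
  [8,-5,-40],
  [16,-10,-80],
  [24,-15,-120],
  [32,-20,-160],
  [40,-25,-200],
  [48,-30,-240],
  [56,-35,-280],
  [64,-40,-320],
], roll=[0,0,0,0,0,0,0,0], claw=[0,0,0,0,0,0,0,0])

```text
t: 23.98
eef_pos: [0.3377, -0.4159, 0.8546]
tool_rot: [0.259, 0.197, 0.945, 0.032]
contact_force: [-0.1, -0.3, -0.4]
gripper_width: 0.003
grasp_force: 0.0
```

```bash
python3 s.py .3,-.5,1.1 .22,-.38,1.1
```

```text
q [ 1.533  0.215 -0.822  0.652 -0.174  1.915  1.822] z [ 0.503 -0.041 -0.863] lean 30.3 yaz 68.9 [ 0.3377 -0.4159  0.8546] [-0.1 -0.3 -0.4]
[[-0.788, 0.355, 0.503], [0.388, 0.921, -0.041], [-0.477, 0.163, -0.863]]
(0.3, -0.5, 1.1) [-120  -51 -227]
(0.22, -0.38, 1.1) [ -10   31 -273]
```

Call:
send_rows([
  [-15,-7,-29],
  [-30,-14,-58],
  [-46,-20,-87],
  [-62,-27,-116],
  [-78,-34,-145],
  [-94,-41,-174],
  [-110,-48,-203],
  [-125,-55,-232],
], roll=[0,0,0,0,0,0,0,0], claw=[0,0,0,0,0,0,0,0])

```text
t: 24.65
eef_pos: [0.3296, -0.4372, 0.8729]
tool_rot: [0.281, 0.2, 0.938, 0.021]
contact_force: [-0.0, -0.1, 0.3]
gripper_width: -0.001
grasp_force: 0.0
```

Call:
send_rows([
  [-15,-7,-29],
  [-30,-14,-58],
  [-46,-20,-87],
  [-62,-27,-116],
  [-78,-34,-145],
  [-94,-41,-174],
  [-110,-48,-203],
  [-125,-55,-232],
], roll=[0,0,0,0,0,0,0,0], claw=[0,0,0,0,0,0,0,0])

```text
t: 25.32
eef_pos: [0.3136, -0.4495, 0.8931]
tool_rot: [0.303, 0.203, 0.931, 0.009]
contact_force: [0.4, 0.6, -0.2]
gripper_width: -0.0
grasp_force: 0.0
```

```bash
python3 s.py .3,-.5,1.1 .5,-.4,1.1
```

```text
q [ 1.53   0.241 -0.748  0.537 -0.208  1.915  1.857] z [ 0.568 -0.107 -0.816] lean 35.3 yaz 67.9 [ 0.3136 -0.4495  0.8931] [ 0.4  0.6 -0.2]
[[-0.733, 0.373, 0.568], [0.384, 0.917, -0.107], [-0.561, 0.14, -0.816]]
(0.3, -0.5, 1.1) [-125  -22 -171]
(0.5, -0.4, 1.1) [-234  144  -68]
```

Call:
send_rows([
  [-15,-11,-29],
  [-30,-22,-58],
  [-46,-33,-87],
  [-62,-44,-116],
  [-78,-55,-145],
  [-94,-66,-174],
  [-110,-77,-203],
  [-125,-88,-232],
], roll=[0,0,0,0,0,0,0,0], claw=[0,0,0,0,0,0,0,0])

```text
t: 25.98
eef_pos: [0.2853, -0.4734, 0.9072]
tool_rot: [0.324, 0.206, 0.923, -0.004]
contact_force: [-0.7, -1.0, 0.2]
gripper_width: 0.0
grasp_force: 0.0
```

Call:
send_rows([
  [-15,-11,-29],
  [-30,-22,-58],
  [-46,-33,-87],
  [-62,-44,-116],
  [-78,-55,-145],
  [-94,-66,-174],
  [-110,-77,-203],
  [-125,-88,-232],
], roll=[0,0,0,0,0,0,0,0], claw=[0,0,0,0,0,0,0,0])

```text
t: 26.65
eef_pos: [0.2535, -0.49, 0.9217]
tool_rot: [0.344, 0.209, 0.915, -0.017]
contact_force: [-0.1, -0.5, -0.6]
gripper_width: -0.001
grasp_force: 0.0
```

Call:
send_rows([
  [-15,-11,-29],
  [-30,-22,-58],
  [-46,-33,-87],
  [-62,-44,-116],
  [-78,-55,-145],
  [-94,-66,-174],
  [-110,-77,-203],
  [-125,-88,-232],
], roll=[0,0,0,0,0,0,0,0], claw=[0,0,0,0,0,0,0,0])

```text
t: 27.32
eef_pos: [0.2192, -0.5006, 0.9363]
tool_rot: [0.364, 0.211, 0.907, -0.03]
contact_force: [0.0, -0.2, 0.1]
gripper_width: -0.001
grasp_force: 0.0
```

```bash
python3 s.py .5,-.03,.45 .5,-.2,.6
```

```text
q [ 1.777  0.289 -0.861  0.424 -0.246  1.915  1.961] z [ 0.647 -0.208 -0.734] lean 42.8 yaz 66.0 [ 0.2192 -0.5006  0.9363] [ 0.  -0.2  0.1]
[[-0.646, 0.405, 0.647], [0.361, 0.909, -0.208], [-0.672, 0.099, -0.734]]
(0.5, -0.03, 0.45) [315 493 440]
(0.5, -0.2, 0.6) [153 354 366]
```

Lean is 42.8° with the wanted right-hand component. Coming down toward the rear of the pan and watching q5.

Call:
send_rows([
  [12,27,28],
  [24,54,56],
  [36,82,85],
  [48,109,113],
  [59,136,141],
  [71,163,169],
  [82,190,197],
  [94,218,225],
], roll=[0,0,0,0,0,0,0,0], claw=[0,0,0,0,0,0,0,0])

```text
t: 27.98
eef_pos: [0.391, -0.3181, 0.7301]
tool_rot: [0.364, 0.213, 0.906, -0.03]
contact_force: [19.1, 5.3, 12.9]
gripper_width: -0.002
grasp_force: 0.0
```

Call:
send_rows([
  [12,27,28],
  [24,54,56],
  [36,82,85],
  [48,109,113],
  [59,136,141],
  [59,136,141],
  [59,136,141],
  [59,136,141],
], roll=[0,0,0,0,0,0,0,0], claw=[0,0,0,0,0,0,0,0])

```text
t: 28.65
eef_pos: [0.5012, -0.1947, 0.5972]
tool_rot: [0.361, 0.207, 0.909, -0.028]
contact_force: [-0.6, 0.9, -0.0]
gripper_width: -0.002
grasp_force: 0.0
```

```bash
python3 s.py .52,0,.35 .54,.03,.1
```

```text
q [ 1.237 -0.329 -0.669  1.762 -0.436  0.932  1.775] z [ 0.644 -0.2   -0.738] lean 42.4 yaz 66.5 [ 0.5012 -0.1947  0.5972] [-0.6  0.9 -0. ]
[[-0.654, 0.396, 0.644], [0.356, 0.913, -0.2], [-0.667, 0.099, -0.738]]
(0.52, 0.0, 0.35) [222 161 156]
(0.54, 0.03, 0.1) [386 171 347]
```

Call:
send_rows([
  [28,20,20],
  [56,40,39],
  [84,60,59],
  [112,81,78],
  [140,101,98],
  [168,121,117],
  [195,141,137],
  [222,161,156],
], roll=[0,0,0,0,0,0,0,0], claw=[0,0,0,0,0,0,0,0])

```text
t: 29.32
eef_pos: [0.5213, -0.0063, 0.3528]
tool_rot: [0.363, 0.211, 0.907, -0.03]
contact_force: [1.1, -0.2, 0.1]
gripper_width: 0.005
grasp_force: 0.0
```

```bash
python3 s.py .52,.03,.20 .6,.03,.35
```

```text
q [ 1.038 -0.307 -1.126  2.21   0.112  0.386  0.857] z [ 0.647 -0.208 -0.734] lean 42.8 yaz 66.0 [ 0.5213 -0.0063  0.3528] [ 1.1 -0.2  0.1]
[[-0.647, 0.404, 0.647], [0.361, 0.909, -0.208], [-0.672, 0.099, -0.734]]
(0.52, 0.03, 0.2) [117  17 104]
(0.6, 0.03, 0.35) [-36  65  45]
```

Call:
send_rows([
  [12,2,10],
  [24,4,21],
  [36,6,31],
  [48,8,42],
  [60,9,53],
  [72,11,63],
  [84,13,74],
  [96,15,84],
], roll=[0,0,0,0,0,0,0,0], claw=[0,0,0,0,0,0,0,0])

```text
t: 29.98
eef_pos: [0.4981, 0.0052, 0.2481]
tool_rot: [0.327, 0.216, 0.919, -0.045]
contact_force: [-0.3, -0.6, 0.6]
gripper_width: -0.001
grasp_force: 0.0
```

```bash
python3 s.py .54,.03,.12 .58,.03,.2
```

```text
q [ 1.03   0.02  -1.409  2.325  1.058  0.528 -0.132] z [ 0.582 -0.225 -0.782] lean 38.6 yaz 64.7 [0.4981 0.0052 0.2481] [-0.3 -0.6  0.6]
[[-0.692, 0.427, 0.582], [0.367, 0.902, -0.225], [-0.621, 0.058, -0.782]]
(0.54, 0.03, 0.12) [ 60  33 119]
(0.58, 0.03, 0.2) [-18  55  80]
```

The wrist is flipping as hoped (q5 = 1.06). Moving outward a little so q3 comes off its limit.

Call:
send_rows([
  [-2,7,10],
  [-4,14,20],
  [-7,21,30],
  [-9,28,40],
  [-12,35,50],
  [-14,42,60],
  [-16,49,70],
  [-18,55,80],
], roll=[0,0,0,0,0,0,0,0], claw=[0,0,0,0,0,0,0,0])

```text
t: 30.65
eef_pos: [0.5804, 0.0317, 0.1986]
tool_rot: [0.326, 0.216, 0.92, -0.044]
contact_force: [0.4, 0.5, -0.1]
gripper_width: -0.004
grasp_force: 0.0
```

```bash
python3 s.py .55,.03,.12 .55,.03,.06 .55,.03,.015
```

```text
q [ 0.628  0.432 -1.215  2.212  1.444  0.876 -0.434] z [ 0.58  -0.222 -0.784] lean 38.4 yaz 64.8 [0.5804 0.0317 0.1986] [ 0.4  0.5 -0.1]
[[-0.695, 0.425, 0.58], [0.368, 0.903, -0.222], [-0.618, 0.059, -0.784]]
(0.55, 0.03, 0.12) [ 69 -19  44]
(0.55, 0.03, 0.06) [106 -23  91]
(0.55, 0.03, 0.015) [134 -25 127]
```

Call:
send_rows([
  [10,-2,6],
  [20,-5,12],
  [30,-8,19],
  [40,-11,25],
  [50,-14,32],
  [60,-17,38],
  [69,-19,44],
  [69,-19,44],
], roll=[-4,-8,-12,-16,-20,-22,-22,-22], claw=[0.2,0.2,0.2,0.2,0.2,0.2,0.2,0.2])

```text
t: 31.32
eef_pos: [0.5478, 0.0295, 0.1189]
tool_rot: [0.31, 0.036, 0.944, -0.106]
contact_force: [-0.1, 0.2, -0.5]
gripper_width: 0.198
grasp_force: 0.0
```

```bash
python3 s.py .552,.032,.06 .552,.032,.013; python3 - <<'E'
from p import *
im={n:bot.read_camera(n) for n in C}
for n in C:cv2.imwrite(f"pics/u_{n}.png",im[n][:,:,::-1])
e=proj("side",(.632,.033,.015));r=(int(e[0])-24,int(e[1])-24,int(e[0])+24,int(e[1])+26)
h=panmask(im["side"],"side",r);print(e,cv2.fitEllipse(h),h.min(0),h.max(0))
print([(b[0],b[1]) for b in blobs(im["side"],(8,110,90),(30,255,255),r,40)[1]],ringfit(im))
E
```

```text
q [ 0.508  0.56  -1.122  2.334  1.681  0.945 -0.331] z [ 0.577 -0.222 -0.786] lean 38.2 yaz 82.2 [0.5478 0.0295 0.1189] [-0.1  0.2 -0.5]
[[-0.806, 0.133, 0.577], [0.002, 0.975, -0.222], [-0.593, -0.177, -0.786]]
(0.552, 0.032, 0.06) [32 13 48]
(0.552, 0.032, 0.013) [59 22 85]
[342.01105806 221.77478504] ((346.9156799316406, 216.5374298095703), (39.71480941772461, 50.524169921875), 47.64631652832031) [323 197] [365 239]
[([17, 10, 13, 22, 215], [340.9, 218.4])] [array([0.69981898, 0.03033488]), array([0.68942919, 0.03054381]), array([0.69941158, 0.02990761])]
```

Call:
send_rows([
  [5,2,7],
  [11,4,16],
  [18,7,26],
  [25,10,37],
  [32,13,48],
  [32,13,48],
  [32,13,48],
  [32,13,48],
], roll=[0,0,0,0,0,0,0,0], claw=[0.2,0.2,0.2,0.2,0.2,0.2,0.2,0.2])

```text
t: 32.08
eef_pos: [0.5538, 0.033, 0.063]
tool_rot: [0.312, 0.036, 0.944, -0.105]
contact_force: [-0.3, 0.1, -0.2]
gripper_width: 0.2
grasp_force: 0.0
```

Call:
send_rows([
  [4,2,6],
  [8,3,12],
  [12,4,17],
  [16,6,23],
  [20,7,29],
  [24,8,34],
  [26,9,37],
  [26,9,37],
], roll=[0,0,0,0,0,0,0,0], claw=[0.2,0.2,0.2,0.2,0.2,0.2,0.2,0.2])

```text
t: 32.75
eef_pos: [0.5544, 0.0337, 0.0146]
tool_rot: [0.311, 0.035, 0.944, -0.105]
contact_force: [-0.6, -0.1, 1.2]
gripper_width: 0.199
grasp_force: 0.0
```

```bash
python3 s.py .60,.0325,.013 .63,.032,.013
```

```text
q [ 0.377  0.831 -0.98   2.346  1.965  1.102 -0.55 ] z [ 0.579 -0.22  -0.785] lean 38.3 yaz 82.3 [0.5544 0.0337 0.0146] [-0.6 -0.1  1.2]
[[-0.804, 0.132, 0.579], [0.002, 0.975, -0.22], [-0.594, -0.176, -0.785]]
(0.6, 0.0325, 0.013) [-36   5  28]
(0.63, 0.032, 0.013) [-60   9  45]
```

Low behind the pan, leaned 38° with the wrist flipped. Pushing in.

Call:
send_rows([
  [-4,1,3],
  [-8,1,6],
  [-12,2,9],
  [-17,2,13],
  [-22,3,17],
  [-27,4,21],
  [-32,4,25],
  [-36,5,28],
], roll=[0,0,0,0,0,0,0,0], claw=[0.2,0.2,0.2,0.2,0.2,0.2,0.2,0.2])

```text
t: 33.42
eef_pos: [0.601, 0.0322, 0.0147]
tool_rot: [0.311, 0.035, 0.944, -0.105]
contact_force: [-4.7, 0.4, 3.2]
gripper_width: 0.198
grasp_force: 2.7
```

Call:
send_rows([
  [-3,0,2],
  [-6,1,4],
  [-9,1,6],
  [-11,2,8],
  [-12,2,9],
  [-13,2,10],
  [-13,2,10],
  [-13,2,10],
], roll=[0,0,0,0,0,0,0,0], claw=[0.2,0.2,0.2,0.2,0.2,0.2,0.2,0.2])

```text
t: 34.08
eef_pos: [0.6175, 0.032, 0.0141]
tool_rot: [0.312, 0.036, 0.944, -0.105]
contact_force: [-2.9, 0.7, 1.9]
gripper_width: 0.202
grasp_force: 1.3
```

```bash
python3 s.py .626,.032,.013 .631,.032,.013; python3 - <<'E'
from p import *
im={n:bot.read_camera(n) for n in C}
for n in C:cv2.imwrite(f"pics/v_{n}.png",im[n][:,:,::-1])
r=(325,185,385,245)
print([(b[0],b[1]) for b in blobs(im["side"],(8,110,90),(30,255,255),r,30)[1]])
for x in(.67,.68,.69):print(x,proj("side",(x-.0067,.0355,.03)),proj("side",(x,.033,.03)))
E
```

```text
q [ 0.385  0.854 -0.943  2.215  1.953  1.04  -0.43 ] z [ 0.581 -0.221 -0.784] lean 38.4 yaz 82.3 [0.6175 0.032  0.0141] [-2.9  0.7  1.9]
[[-0.803, 0.133, 0.581], [0.002, 0.975, -0.221], [-0.596, -0.176, -0.784]]
(0.626, 0.032, 0.013) [-6  1  6]
(0.631, 0.032, 0.013) [-10   2   9]
[([25, 25, 12, 17, 141], [355.0, 219.1]), ([14, 42, 38, 13, 81], [357.7, 235.9])]
0.67 [351.93733561 215.2117475 ] [354.38274277 215.26796722]
0.68 [355.06861092 214.41862371] [357.51093972 214.47464849]
0.69 [358.19086605 213.62778466] [360.63012407 213.68361539]
```

Call:
send_rows([
  [-2,0,1],
  [-4,1,3],
  [-5,1,4],
  [-6,1,5],
  [-7,1,6],
  [-7,1,6],
  [-7,1,6],
  [-7,1,6],
], roll=[0,0,0,0,0,0,0,0], claw=[0.2,0.2,0.2,0.2,0.2,0.2,0.2,0.2])

```text
t: 34.85
eef_pos: [0.6267, 0.0317, 0.0134]
tool_rot: [0.312, 0.036, 0.944, -0.105]
contact_force: [-2.4, 0.1, 2.1]
gripper_width: 0.197
grasp_force: 1.3
```

```bash
python3 s.py .631,.032,.013; python3 - <<'E'
from p import *
im=bot.read_camera("side");cv2.imwrite("pics/w_side.png",im[:,:,::-1])
r=(325,185,385,245);print([(b[0],b[1]) for b in blobs(im,(8,110,90),(30,255,255),r,30)[1]])
x0,y0=320,180;c=cv2.resize(im[y0:y0+75,x0:x0+100],(800,600),interpolation=cv2.INTER_CUBIC)
cv2.imwrite("pics/w_crop.png",c[:,:,::-1])
E
```

```text
q [ 0.384  0.859 -0.937  2.195  1.951  1.032 -0.413] z [ 0.581 -0.22  -0.784] lean 38.4 yaz 82.3 [0.6267 0.0317 0.0134] [-2.4  0.1  2.1]
[[-0.803, 0.133, 0.581], [0.002, 0.975, -0.22], [-0.596, -0.176, -0.784]]
(0.631, 0.032, 0.013) [-3  1  3]
[([28, 26, 11, 15, 107], [357.1, 219.3]), ([15, 42, 37, 13, 90], [356.6, 235.5])]
```

View pics/w_crop.png

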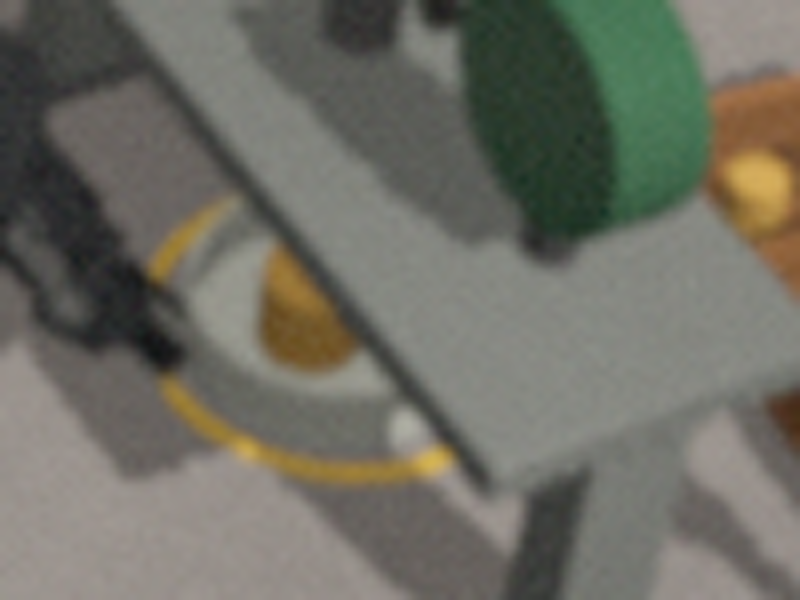

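The pan is under the shelf nearly inside the ring, and the brass weight's body is visible, upright, at crop (305,320). The ring stripe runs along the lower left from (165,380) to (345,470). I'll measure the pan's base arc against the ring in the same image, so calibration errors cancel.

```bash
cat > m.py <<'E'
from p import *
def meas(im,show=False):
    h=cv2.cvtColor(cv2.GaussianBlur(im,(3,3),0),cv2.COLOR_RGB2HSV).astype(int)
    B=[];Y=[];n=0
    for x in range(346,378):
        ye=[y for y in range(222,246) if 16<=h[y,x,0]<=35 and h[y,x,1]>80]
        if not ye:continue
        run=[y for y in ye if y>=max(ye)-4]
        Y.append(plane("side",(x,np.mean(run)),0)[:2])
        y=min(run)-1
        if show and x%6==0:print(x,run,h[run[0]-9:run[0]+1,x].tolist())
        # going up: bench then pan wall (hue>=20, low sat)
    return np.array(Y)
if __name__=="__main__":
    im=cv2.imread("pics/w_side.png")[:,:,::-1].copy()
    Y=meas(im,True)
    f=lambda Q,r:least_squares(lambda c:np.hypot(*(Q-c).T)-r,Q.mean(0)+[.03,.04]).x
    c=f(Y,.071);print(c,np.abs(np.hypot(*(Y-c).T)-.071).max())
    # rings by full fit of the start image, side only
    s={k:cv2.imread(f"pics/{k}0.png")[:,:,::-1].copy() for k in C};print(ringfit(s)[0])
E
python3 m.py
```

```text
348 [233, 234, 235] [[30, 16, 125], [33, 20, 114], [30, 19, 105], [34, 20, 102], [30, 18, 101], [30, 15, 101], [26, 18, 102], [21, 31, 106], [19, 71, 118], [21, 116, 134]]
354 [236, 237, 238] [[27, 22, 129], [30, 19, 118], [33, 21, 110], [34, 19, 106], [34, 19, 105], [30, 19, 105], [30, 17, 105], [22, 26, 107], [21, 69, 119], [20, 117, 139]]
360 [237, 238, 239, 240] [[27, 20, 140], [30, 18, 128], [30, 18, 115], [30, 17, 108], [34, 19, 107], [34, 19, 107], [30, 19, 108], [26, 19, 108], [20, 41, 112], [19, 90, 127]]
366 [237, 238, 239, 240] [[30, 18, 142], [30, 16, 128], [34, 18, 115], [34, 19, 109], [34, 19, 108], [34, 19, 108], [30, 17, 107], [26, 17, 106], [17, 33, 109], [19, 82, 124]]
372 [237, 238, 239] [[45, 11, 91], [42, 16, 81], [42, 15, 84], [34, 17, 103], [30, 14, 128], [26, 14, 146], [19, 18, 153], [18, 35, 159], [20, 77, 173], [21, 120, 185]]
[0.69774229 0.03040146] 0.001720528318782319
[0.69605374 0.03100619]
```

```bash
cat > m2.py <<'E'
from p import *
def wbox(im,roi):
    x0,y0,x1,y1=roi;h=cv2.cvtColor(cv2.GaussianBlur(im,(3,3),0),cv2.COLOR_RGB2HSV)[y0:y1,x0:x1]
    m=cv2.inRange(h,np.array((8,110,40)),np.array((30,255,255)));k,l,s,c=cv2.connectedComponentsWithStats(m)
    i=min(range(1,k),key=lambda i:(s[i,4]<60, s[i,1]+s[i,3]));m=l==i
    ys=np.nonzero(m.any(1))[0];rows=[np.nonzero(m[y])[0] for y in ys[-9:-4]]
    a=np.mean([r.min() for r in rows])+x0;b=np.mean([r.max() for r in rows])+x0
    return (a+b)/2,b-a+1,ys.max()+y0
def edge(im,z,r,cols,y0,y1,kind):
    g=cv2.GaussianBlur(im,(3,3),0);hsv=cv2.cvtColor(g,cv2.COLOR_RGB2HSV).astype(float);P=[]
    for x in cols:
        v=hsv[y0:y1,x,2];d=np.diff(v)
        i=np.argmin(d);P.append(plane("side",(x,y0+i+.5),z)[:2])
    P=np.array(P);return P
if __name__=="__main__":
    L=lambda n:cv2.imread(f"pics/{n}.png")[:,:,::-1].copy()
    ref=None
    for n,roi in(("u_side",(325,190,365,235)),("t3",(325,190,365,235)),("w_side",(340,200,372,232))):
        im=L(n);w=wbox(im,roi);p=plane("side",(w[0],w[2]),.006);print(n,w,p)
    # base of pan wall / dark wall in open image for column profile
    im=L("u_side");h=cv2.cvtColor(cv2.GaussianBlur(im,(3,3),0),cv2.COLOR_RGB2HSV)
    for x in(336,342,348):print(x,h[224:248,x].tolist())
    im=L("w_side");h=cv2.cvtColor(cv2.GaussianBlur(im,(3,3),0),cv2.COLOR_RGB2HSV)
    print([h[242:246,x].tolist() for x in(345,360)])
    for c in((.697,.031),(.69,.03)):print(c,"ring low",proj("side",(c[0]-.068*.31,c[1]-.068*.95,0)),"pan low",proj("side",(c[0]-.055*.31,c[1]-.055*.95,0)))
E
python3 m2.py
```

```text
u_side (np.float64(340.5), np.float64(12.0), np.int64(228)) [0.62203703 0.01896682 0.006     ]
t3 (np.float64(340.9), np.float64(11.199999999999989), np.int64(228)) [0.62314661 0.01859268 0.006     ]
w_side (np.float64(357.1), np.float64(9.199999999999989), np.int64(225)) [0.67292882 0.01429905 0.006     ]
336 [[19, 159, 109], [18, 155, 110], [18, 140, 113], [18, 104, 120], [20, 62, 132], [23, 32, 143], [28, 21, 146], [30, 17, 137], [30, 18, 125], [34, 18, 116], [38, 18, 111], [34, 19, 109], [30, 16, 109], [30, 17, 108], [23, 18, 111], [16, 23, 124], [14, 20, 141], [14, 22, 153], [13, 20, 156], [15, 20, 156], [15, 20, 156], [16, 21, 157], [15, 19, 157], [14, 21, 157]]
342 [[19, 160, 115], [19, 160, 115], [19, 165, 116], [19, 158, 116], [19, 130, 120], [19, 77, 129], [23, 37, 139], [30, 20, 140], [33, 18, 131], [30, 15, 118], [34, 18, 111], [38, 19, 110], [34, 19, 110], [30, 16, 113], [26, 17, 123], [16, 20, 139], [15, 20, 150], [14, 21, 155], [14, 21, 156], [12, 21, 156], [14, 21, 155], [12, 21, 155], [13, 20, 155], [15, 20, 155]]
348 [[26, 27, 143], [26, 25, 145], [28, 21, 147], [33, 19, 150], [33, 17, 152], [33, 17, 153], [30, 17, 151], [33, 18, 145], [33, 18, 131], [33, 19, 118], [30, 18, 111], [33, 20, 117], [30, 17, 135], [27, 16, 157], [25, 17, 167], [22, 17, 164], [15, 19, 158], [13, 20, 154], [12, 22, 154], [14, 22, 154], [14, 22, 154], [14, 22, 154], [12, 22, 154], [14, 22, 154]]
[[[13, 20, 153], [14, 22, 152], [15, 20, 151], [15, 20, 151]], [[13, 22, 105], [15, 23, 111], [12, 21, 122], [11, 21, 134]]]
(0.697, 0.031) ring low [364.64126683 237.79289714] pan low [364.12391058 234.40143913]
(0.69, 0.03) ring low [362.56983355 238.63024365] pan low [362.064419  235.2286659]
```

The pan centre is about 6–7 mm short of the ring centre, already within tolerance. One small nudge forward and left, then retreat.

Call:
send_rows([
  [-1,1,1],
  [-2,2,1],
  [-3,3,2],
  [-4,4,2],
  [-4,4,2],
  [-4,4,2],
  [-4,4,2],
  [-4,4,2],
], roll=[0,0,0,0,0,0,0,0], claw=[0.2,0.2,0.2,0.2,0.2,0.2,0.2,0.2])

```text
t: 35.57
eef_pos: [0.6316, 0.0352, 0.0134]
tool_rot: [0.312, 0.036, 0.944, -0.105]
contact_force: [-1.3, -0.6, -0.9]
gripper_width: 0.2
grasp_force: 0.6
```

Call:
send_rows([
  [4,0,-3],
  [12,-1,-9],
  [24,-3,-18],
  [36,-5,-27],
  [48,-7,-36],
  [48,-7,-50],
  [48,-7,-60],
  [48,-7,-60],
], roll=[0,0,0,0,0,0,0,0], claw=[0.2,0.2,0.2,0.2,0.2,0.2,0.2,0.2])

```text
t: 36.23
eef_pos: [0.5566, 0.0428, 0.0347]
tool_rot: [0.313, 0.034, 0.943, -0.105]
contact_force: [0.3, -0.3, 0.9]
gripper_width: 0.205
grasp_force: 0.0
```

```bash
python3 s.py; python3 - <<'E'
from m2 import *
im=bot.read_camera("side");cv2.imwrite("pics/x_side.png",im[:,:,::-1])
h=cv2.cvtColor(im,cv2.COLOR_RGB2HSV).astype(int)
print("weight",wbox(im,(340,200,372,232)))
for x in(348,354,360,366):print("col",x,[tuple(h[y,x]) for y in range(229,241)])
for y in(210,216,222,226):print("row",y,[tuple(h[y,x]) for x in range(336,350)])
E
```

```text
q [ 0.376  0.788 -1.008  2.338  1.909  1.087 -0.52 ] z [ 0.583 -0.219 -0.783] lean 38.5 yaz 82.4 [0.5566 0.0428 0.0347] [ 0.3 -0.3  0.9]
[[-0.802, 0.13, 0.583], [-0.0, 0.976, -0.219], [-0.597, -0.176, -0.783]]
weight (np.float64(357.5), np.float64(6.7999999999999545), np.int64(224))
col 348 [(np.int64(17), np.int64(23), np.int64(100)), (np.int64(20), np.int64(15), np.int64(101)), (np.int64(15), np.int64(20), np.int64(103)), (np.int64(18), np.int64(63), np.int64(118)), (np.int64(20), np.int64(125), np.int64(137)), (np.int64(21), np.int64(157), np.int64(153)), (np.int64(21), np.int64(126), np.int64(154)), (np.int64(17), np.int64(58), np.int64(154)), (np.int64(16), np.int64(28), np.int64(155)), (np.int64(14), np.int64(18), np.int64(156)), (np.int64(15), np.int64(20), np.int64(152)), (np.int64(13), np.int64(20), np.int64(154))]
col 354 [(np.int64(30), np.int64(15), np.int64(104)), (np.int64(33), np.int64(21), np.int64(107)), (np.int64(37), np.int64(21), np.int64(109)), (np.int64(30), np.int64(15), np.int64(104)), (np.int64(25), np.int64(15), np.int64(103)), (np.int64(9), np.int64(17), np
[... 3247 characters left out ...]
, np.int64(126)), (np.int64(33), np.int64(20), np.int64(141))]
row 226 [(np.int64(5), np.int64(15), np.int64(103)), (np.int64(14), np.int64(30), np.int64(109)), (np.int64(18), np.int64(99), np.int64(131)), (np.int64(21), np.int64(160), np.int64(155)), (np.int64(21), np.int64(167), np.int64(159)), (np.int64(20), np.int64(125), np.int64(139)), (np.int64(19), np.int64(59), np.int64(117)), (np.int64(7), np.int64(22), np.int64(103)), (np.int64(21), np.int64(17), np.int64(104)), (np.int64(15), np.int64(15), np.int64(101)), (np.int64(35), np.int64(15), np.int64(99)), (np.int64(45), np.int64(15), np.int64(102)), (np.int64(25), np.int64(28), np.int64(100)), (np.int64(30), np.int64(13), np.int64(99))]
```

```bash
python3 - <<'E'
from m2 import *
B=np.array([plane("side",p,0)[:2] for p in((354,233.5),(360,234.6),(366,235.4),(345.5,226),(343.6,222))])
# ring stripe centres from the same picture
Y=np.array([plane("side",p,0)[:2] for p in((348,234),(354,236.8),(360,238.5),(366,238.5),(341.8,210),(338.5,216),(338.3,222),(339.7,226))])
f=lambda Q,r:least_squares(lambda c:np.hypot(*(Q-c).T)-r,[.69,.03])
for Q,r in((B,.055),(Y,.071)):
    s=f(Q,r);print(np.round(s.x,4),np.round(s.fun,4))
E
```

```text
[0.696  0.0278] [ 0.001  -0.0014  0.0007 -0.0006  0.0005]
[0.6967 0.0312] [-0.0005 -0.0003  0.0009 -0.0001  0.0003 -0.0002  0.      0.0003]
```

The pan centre (0.696,0.028) is 3.5 mm from the ring centre (0.697,0.031), the residuals are about 1 mm, and the robot is clear. Handing in.

```bash
python3 -c "
from station import bot
print(bot.hand_in())"
```

```text
the job is handed in; nothing more can be done
None
```

I handed the job in at about 36 s of the 64 s allowed; no verdict came back. The pan measured 3.5 mm off the ring centre (13 mm allowed), the brass weight stood in it, and the robot was clear. The shelf hid the weight's top, so I checked it only by its body, and I didn't re-measure the other loose items.

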